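# Mount a linocut plate in the dead-weight gluing press

### The arm

A 6-joint arm with a two-finger parallel gripper is mounted at the origin on a cart in front of the work surface, level with it; the furniture and walls round the work are solid. World frame = base frame: x ahead of the robot, y to its left, z up, the work surface at z = 0. Lengths are in m, angles in rad, forces in N, time in s.
With the tool pointing down it reaches from about 0.375 to 0.9 m from the base axis. Payload 3.1 kg.
Tool frame: the origin (TCP) lies at the very end of the fingers, on their centre line; the grasp point (between the pads) lies 19 mm behind it (hold_point_z is the distance from the TCP to the grasp point, in m); z points along the fingers, x is the direction in which the jaws open and shut, and the axes are right-handed (so a half turn about z gives the same grasp; the last joint's range is limited). The gripper opens to 87 mm and grips with 3 to 60 N. Pads are 19 mm wide; open, the fingers measure 117 mm over their backs; the gripper's body (75 mm by 190 mm) begins 51 mm behind the grasp point.
Start: joints at [1.143, 0.527, 1.433, -0, 1.181, -0.178], TCP at [0.154, 0.606, 0.223] pointing down, gripper open.
Joint ranges: [-3.08, 3.08], [-0.75, 2.2], [0.22, 2.44], [-1.43, 4.57], [0, 2.65], [-2.85, 2.85]. Speed limits (rad/s): [2.79, 2.79, 3.14, 3.14, 3.14, 3.14].

### API

Orientations are given as a unit quaternion [x, y, z, w].
In Python, from rig import * gives the robot as it stands.
- The arm moves only by the tool carry_out, never from a script. Its argument "deltas" is a list of rows, each a list of 7 numbers: the closure, from -1 (fully open) to 1 (shut), then the shift along the tool's x, y, z in units of 25 mm (1.0 is 25 mm), then the turn, a rotation vector about the tool's x, y, z in degrees. In form: [[jaw, x, y, z, rx, ry, rz], ...]. A call has 1 to 8 rows; each row is the pose to reach, as a shift and turn from the pose commanded when the call began, along the tool's axes at that moment; what a row does not reach only later rows make up. A row lasts 1/10 s, in which the tool goes at most 50 mm and 8.59 degrees, less where a joint would pass 70% of its speed; a pose out of reach is approached as far as the arm can. A call with a gripper value outside its range is refused whole. The fingers move at their own pace and stop on an object; "force" is the grip in N (left out, the last holds). Time passes only in rows, so rows that repeat a pose let the fingers close. It gives the time, the measured TCP pose, the force and the opening at its end, in the units of the state.
- get_obs(): the state, without advancing time (a new reading comes with each control period).
- camera(name): name is "scene" or "top" or "wrist"; returns (picture, depth): 480x640x3 uint8, red, green, blue; 480x640 float32, m along the optical axis (not along the pixel's ray), 0 where there is no reading.
- camera_info(name): a dict with "mtx" (3x3 intrinsics, pixels), "dist_coeffs" ([k1, k2, p1, p2, k3] as OpenCV has them; the pictures are not rectified), "origin" and "rotation" of the camera in the world. Camera axes: x right, y down, z forward; pixel columns grow to the right and rows downward; lengths in m; the calibration is good to about 2 mm. A picture is of the moment at which its call begins: read the wrist's pose just before it. camera_info takes no time and is no camera call; for the wrist camera it gives the pose at the moment of the call.
- hand_in(): hands the job in, once; it reports no verdict.
Trained networks look in the newest picture that a camera, given by its name, has taken for a name from the list of things; names that differ only in an ending like _2 or _b are one class to them, and where a whole thing is asked for, a point or a joint stands for the part that bears it (a point fixed in the world has none). Each returns a list of dicts, best first, with "score" (0 to 1); they miss things now and then, are a little off and sometimes report something else, mostly with a low value. They report only what shows in the picture. A call takes as long as a camera call. They do not tell look-alikes from the thing itself.
- spot_in(camera, target): "pixel" ([row, column] in pixels, amid what is visible of it).
The state is a dict: "time": time; "q": joint angles; "joint_velocities": joint speeds; "joint_torque": joint torques, N m; "position": TCP position; "tool_rot": TCP orientation; "ft_force": force on the tool from outside, world axes, zero at the start; "moment": the same for the moment, N m; "grip_width": finger opening in m.
Only numpy, scipy, OpenCV 4.12 (cv2) and the standard library are available. Lean on these libraries where they do the work, as an engineer would, in place of code of your own. Each camera call takes 0.05 s, during which the arm holds its last target.

### The job

The wood block is waiting in the gluing press: lay the linocut plate on it, carved side up, under the raised presser, and square it flush against both the end fence and the side fence. Then load the weight hanger at the end of the arm so that the presser comes down on the plate: slide on the thick black slotted disc first and the thin bright one on top of it, each fully home on the stem and lying flat, with their two slots facing opposite ways so that neither can slip off. Do not knock over the glue bottle or the ink jar.

Things in the scene. Friction and masses are not known exactly. Their poses are not given: they have to be found in the camera images.
- plate_mid (a point): Centre (half-way up) of the loose linocut plate, 170 x 54 x 10 mm, 0.12 kg: dark grey-green lino with a pale carved sprig on a plywood back; it starts flat on the table at the left, carved side up. x along its 170 mm length, y across its 54 mm width, z up out of the carved face. Either end may go to the end fence.
- block_mid (a point): Centre of the loose pale wood block, 170 x 54 x 14 mm, that already lies in the press with its end and side within 1 mm of the fences. x along its length, z up. Its front 25 mm sticks out over the front edge of the press base.
- nest (a point): Fixed point of the press: where the plate's centre belongs, lying on the block with its end and side touching the fences (5 mm above the block's top, 37 mm above the table). x points along the block to the end fence (away from the robot at yaw 0), y to the side fence, z up. Aluminium fences, tops 3 mm above this point: end fence face at x +85 mm; side fence face at y +27 mm, from x -8 to +97 only.
- press: The gluing press (fixed), axes as nest, origin on the table 37 mm below it. Plywood base 18 mm high, x -60 to +110, y -172 to +107 mm. Steel pivot cheeks at x +15, y +78, up to 92 mm high. From there the arm, a wood bar 22 mm wide and 20 mm high, crosses over the block towards -y to y -232; level, its top is 86 mm above the table. The plate goes in below it from the front (-x), held by its front end.
- presser (a point): Middle of the presser's cork underside; the presser hangs under the arm, is 72 mm along x and 34 mm along y, and moves with the arm. Level, it is 42 mm above the table (on the plate's top); raised, its middle is 8 mm higher, its edge towards the side fence 6 mm higher. It covers the block from x -29 to +43 mm of nest.
- press_arm (a joint): Hinge of the press arm: 0 = raised (start), 0.10 rad = level with the presser on the plate. A spring holds it up, damped; the thick disc alone already brings it slowly down, which lowers the hanger by 27 mm. Pressing it down by hand takes 2 to 4 N at the hanger.
- hanger_seat (a point): Top of the hanger's round steel plate (60 mm across), on its stem's axis, at the arm's outer end (x +15, y -197 mm from nest). Moves with the arm: 92 mm above the table when level, about 120 mm and tilted 0.1 rad when raised. z along the stem; x, y as nest when level. Stem 10 mm thick, with a black knob 27 mm across from 43 to 53 mm above the plate: discs go on from the side, below the knob.
- thick_disc_mid (a point): Centre (half-way up) of the thick black slotted weight, 72 mm in diameter, 18 mm thick, 0.45 kg, with two flats 60 mm apart (y +-30 mm, each 40 mm long) to grip it by. A slot 16 mm wide runs from the rim at +x to 8 mm past the centre; the stem is at this point when the disc is home. x points out through the slot's mouth, z up. Lies flat on the table at the start.
- thin_disc_mid (a point): Centre (half-way up) of the thin bright steel slotted weight: the same shape and slot as the thick one but 13 mm thick, 0.33 kg. x points out through the slot's mouth, z up.
- thick_disc_slot (a point): Mouth of the thick disc's slot, 34 mm from its centre.
- thin_disc_slot (a point): Mouth of the thin disc's slot, 34 mm from its centre.
- lino_plate: The linocut plate; origin at the middle of its underside.
- thick_disc: The thick black disc; origin at the middle of its underside.
- thin_disc: The thin bright disc; origin at the middle of its underside.
- glue_bottle: White glue bottle standing near the front edge of the table, 41 x 47 x 146 mm; origin under its foot.
- ink_jar: Dark green ink jar with a black cap standing at the right, 45 mm across, 70 mm tall; origin under its foot.
Not all that is in view belongs to the job. Of the things that look like the thin_disc, the largest one is meant.

How it is judged:
By the outcome, as a careful person would: the job done as asked, in the order asked, and still so for the second after the job is handed in, with the robot touching nothing.
It also fails if it takes over 72 s, if anything falls off the work surface, if the arm or the gripper's body presses on something with over 40 N, if the wrist force passes 120 N, or if a joint passes its speed limit or range.

## Working session

There is one attempt and no reset: what is moved stays moved. The work goes in short steps, Python scripts to look and compute and a tool call to move; the robot and the scene stay as the last step left them, time stands still between calls to the robot, and variables do not carry over. Pictures are saved under pics/ and viewed, and the job is handed in when it is done.

Besides the shell and the picture viewer there is one more tool, called after "Emit:" in YAML: its name, and indented under it one key for each argument. carry_out: Moves the arm, as the interface text tells. Its arguments: {"type":"object","properties":{"deltas":{"type":"array"},"force":{"type":"number"}},"required":["deltas"]}

```bash
ls; mkdir -p pics; cat > h.py <<'E'
from rig import *
import numpy as np, cv2, json
from scipy.spatial.transform import Rotation as R
def snap(n,fn):
    info=camera_info(n); im,d=camera(n)
    cv2.imwrite('pics/'+fn+'.png',im[:,:,::-1]); np.savez('pics/'+fn+'.npz',im=im,d=d,**{k:np.array(v) for k,v in info.items()})
    return im,d,info
def load(fn):
    z=np.load('pics/'+fn+'.npz'); return z['im'],z['d'],{k:z[k] for k in('mtx','dist_coeffs','origin','rotation')}
def rotm(info):
    r=np.array(info['rotation'],float)
    return r if r.shape==(3,3) else R.from_quat(r).as_matrix()
def ray(info,rc):
    p=cv2.undistortPoints(np.array([[[rc[1],rc[0]]]],float),np.array(info['mtx'],float),np.array(info['dist_coeffs'],float))[0,0]
    return np.array([p[0],p[1],1.])
def p3(info,d,rc):
    r,c=int(round(rc[0])),int(round(rc[1])); w=d[max(0,r-1):r+2,max(0,c-1):c+2]; w=w[w>0]
    if len(w)==0:return None
    return np.array(info['origin'])+rotm(info)@(ray(info,rc)*np.median(w))
def atz(info,rc,z):
    o=np.array(info['origin'],float); v=rotm(info)@ray(info,rc); return o+v*(z-o[2])/v[2]
def proj(info,P):
    M=rotm(info); o=np.array(info['origin'],float); 
    q,_=cv2.projectPoints((M.T@(np.atleast_2d(P)-o).T).T.copy(),np.zeros(3),np.zeros(3),np.array(info['mtx'],float),np.array(info['dist_coeffs'],float))
    return q[:,0,::-1]
def cloud(info,d):
    h,w=d.shape; u,v=np.meshgrid(np.arange(w),np.arange(h)); p=cv2.undistortPoints(np.stack([u,v],-1).reshape(-1,1,2).astype(float),np.array(info['mtx'],float),np.array(info['dist_coeffs'],float)).reshape(h,w,2)
    P=np.concatenate([p,np.ones((h,w,1))],-1)*d[...,None]
    return P@rotm(info).T+np.array(info['origin'])
E
python3 - <<'E'
from h import *
np.set_printoptions(precision=4,suppress=True)
print(get_obs())
for n in('scene','top','wrist'):
    im,d,i=snap(n,n+'0'); print(n,i)
    if n!='wrist':
        for t in('lino_plate','block_mid','nest','press','presser','press_arm','hanger_seat','thick_disc','thin_disc','thick_disc_slot','thin_disc_slot','thin_disc_mid','thick_disc_mid','glue_bottle','ink_jar'):
            try:
                for r in spot_in(n,t)[:4]: print(t,r, p3(i,d,r['pixel']))
            except Exception as e: print(t,e)
print(get_obs()['time'])
E
```

```text
pics
{'time': 0.0, 'q': array([ 1.1425,  0.5284,  1.4339, -0.    ,  1.1814, -0.1785]), 'joint_velocities': array([ 0.0028, -0.    , -0.0003, -0.    , -0.0016, -0.0006]), 'joint_torque': array([ -0.0003, -44.0037, -17.659 ,   0.0633,   0.0583,  -0.0002]), 'position': array([0.1542, 0.6049, 0.2216]), 'tool_rot': array([ 0.7897,  0.6135, -0.0009,  0.0005]), 'ft_force': array([-0.1784,  0.7376, -0.2869]), 'moment': array([-0.0007, -0.0306, -0.032 ]), 'grip_width': 0.08710162480772861}
scene {'mtx': array([[498.4576,   0.    , 330.7348],
       [  0.    , 498.4576, 237.8019],
       [  0.    ,   0.    ,   1.    ]]), 'dist_coeffs': array([0.0372, 0.    , 0.    , 0.    , 0.    ]), 'origin': array([-0.1204, -0.3654,  0.7255]), 'rotation': array([ 0.7919, -0.4293,  0.1982, -0.3863])}
lino_plate {'pixel': [324.9, 354.1], 'score': 0.68} [ 0.4168 -0.046   0.0207]
lino_plate {'pixel': [231.7, 218.8], 'score': 0.66} [0.4965 0.3734 0.0136]
block_mid {'pixel': [247.4, 342.2], 'score': 0.94} [0.5825 0.0859 0.0332]
block_mid {'pixel': [324.8, 356.0], 'score': 0.75} [ 0.4198 -0.0483  0.0196]
nest {'pix
[... 3685 characters left out ...]
 0.0103]
thin_disc_mid {'pixel': [176.4, 406.9], 'score': 0.54} [ 0.7085 -0.1669 -0.0022]
thick_disc_mid {'pixel': [282.4, 372.8], 'score': 0.75} [ 0.4225 -0.0431  0.001 ]
glue_bottle {'pixel': [311.5, 262.8], 'score': 0.55} [0.3578 0.2386 0.1326]
ink_jar {'pixel': [184.4, 441.0], 'score': 0.71} [ 0.6602 -0.2439  0.0553]
ink_jar {'pixel': [241.3, 430.8], 'score': 0.67} [ 0.5204 -0.2096  0.0003]
wrist {'mtx': array([[340.6027,   0.    , 317.3232],
       [  0.    , 340.6027, 235.2273],
       [  0.    ,   0.    ,   1.    ]]), 'dist_coeffs': array([-0.0159,  0.    ,  0.    ,  0.    ,  0.    ]), 'origin': array([0.0769, 0.6253, 0.3845]), 'rotation': array([0.7803, 0.6076, 0.091 , 0.1168])}
1.65
```

View pictures.

View pics/scene0.png

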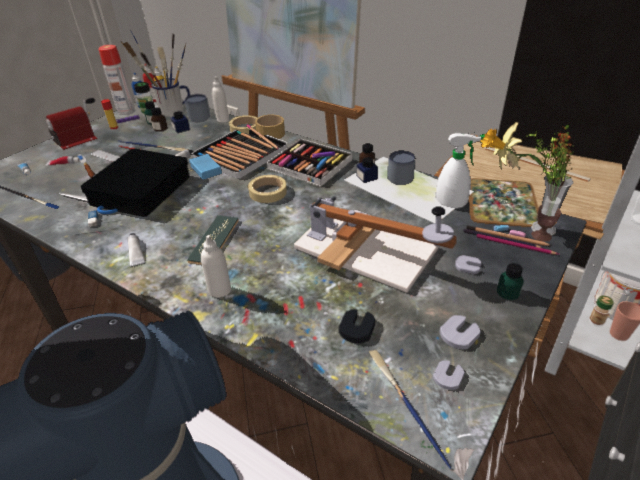

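View pics/top0.png

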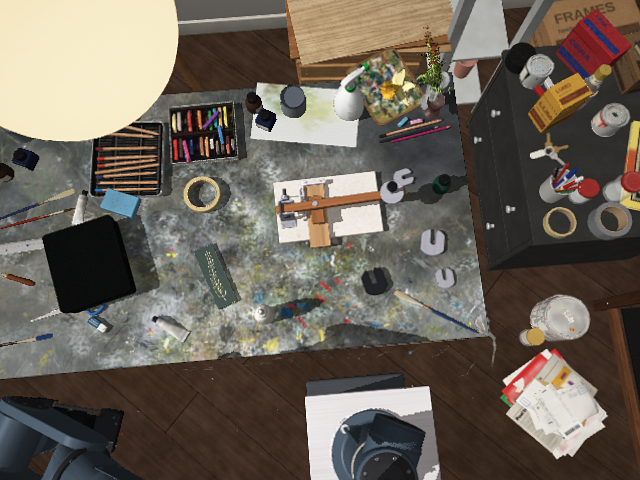

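View pics/wrist0.png

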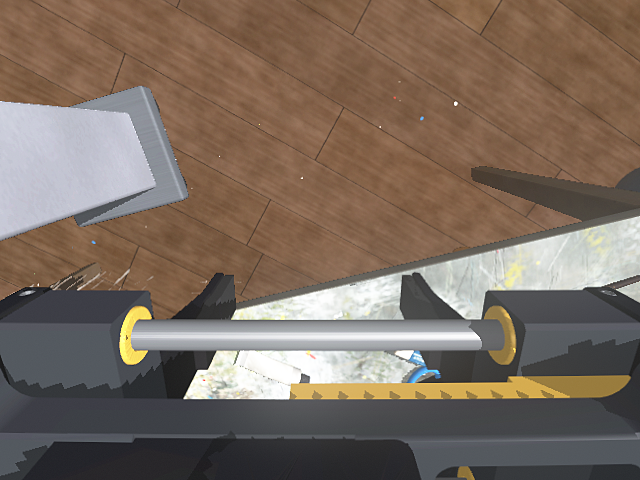

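```bash
python3 - <<'E'
from h import *
im,d,i=load('top0')
a=cv2.resize(im[160:300,260:460],None,fx=4,fy=4,interpolation=cv2.INTER_CUBIC)
cv2.imwrite('pics/topcrop.png',a[:,:,::-1])
im,d,i=load('scene0')
a=cv2.resize(im[190:390,290:530],None,fx=3.3,fy=3,interpolation=cv2.INTER_CUBIC)
cv2.imwrite('pics/scenecrop.png',a[:,:,::-1])
E
```

```text
(no output)
```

View pics/topcrop.png

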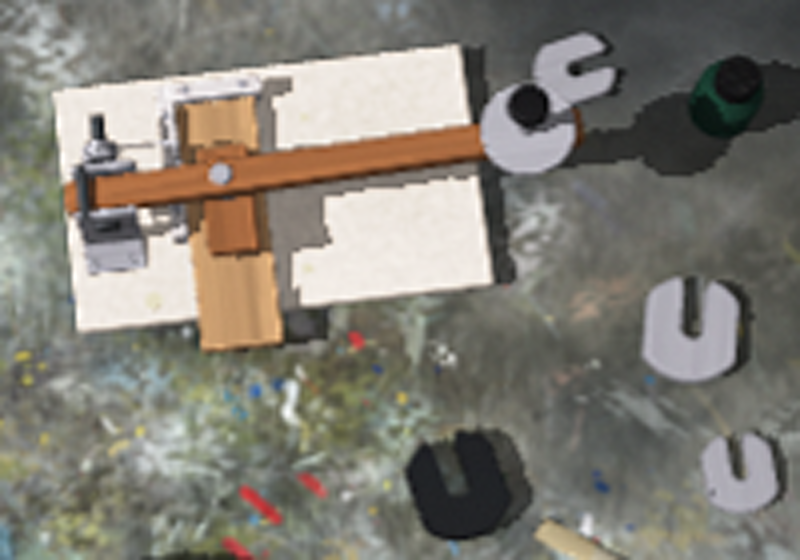

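View pics/scenecrop.png

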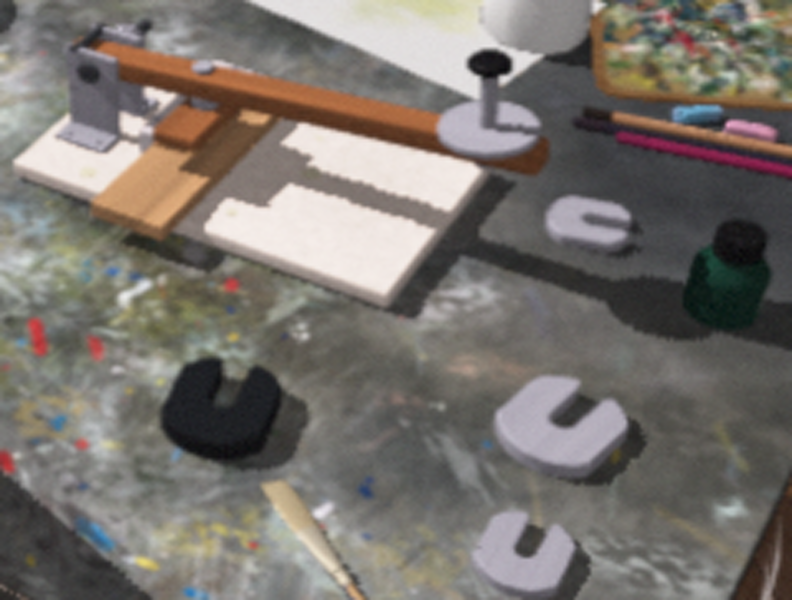

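```bash
python3 - <<'E'
from h import *
np.set_printoptions(precision=4,suppress=True)
im,d,i=load('wrist0'); 
Rt=R.from_quat([0.7897,0.6135,-0.0009,0.0005]).as_matrix(); t=np.array([0.1542,0.6049,0.2216])
print('cam in tool',Rt.T@(i['origin']-t)); print(Rt.T@rotm(i))
im,d,i=load('top0'); C=cloud(i,d); X,Y,Z=C[...,0],C[...,1],C[...,2]
f=lambda a:np.array(a).round(4)
# plate
m=(abs(X-.48)<.12)&(abs(Y-.375)<.08)&(Z>.006)&(Z<.016); 
m=cv2.morphologyEx(m.astype(np.uint8),cv2.MORPH_OPEN,np.ones((3,3)))
n,l,s,c=cv2.connectedComponentsWithStats(m); k=1+np.argmax(s[1:,4]); m=l==k
print('plate',m.sum(),Z[m].mean(),cv2.minAreaRect(np.c_[X[m],Y[m]].astype(np.float32)))
# press base
m=(abs(X-.62)<.2)&(abs(Y-.0)<.25)&(Z>.013)&(Z<.0235)
m=cv2.morphologyEx(m.astype(np.uint8),cv2.MORPH_OPEN,np.ones((3,3)))
n,l,s,c=cv2.connectedComponentsWithStats(m); k=1+np.argmax(s[1:,4]); m=l==k
print('base',m.sum(),Z[m].mean(),cv2.minAreaRect(np.c_[X[m],Y[m]].astype(np.float32)))
m=(abs(X-.62)<.15)&(abs(Y-.05)<.1)&(Z>.028)&(Z<.037); print('blk',m.sum(),Z[m].mean(),cv2.minAreaRect(np.c_[X[m],Y[m]].astype(np.float32)))
m=(abs(X-.62)<.15)&(abs(Y+.12)<.12)&(Z>.15)&(Z<.2); print('knob',m.sum(),C[m].mean(0) if m.sum() else 0)
m=(abs(X-.62)<.15)&(abs(Y+.12)<.12)&(Z>.108)&(Z<.132); print('seat',m.sum(),C[m].mean(0) if m.sum() else 0,cv2.minEnclosingCircle(np.c_[X[m],Y[m]].astype(np.float32)))
for cx,cy in((.41,-.05),(.512,-.205),(.408,-.23),(.70,-.16)):
    m=((X-cx)**2+(Y-cy)**2<.055**2)&(Z>.006)&(Z<.03); print('disc',m.sum(),Z[m].mean(),cv2.minEnclosingCircle(np.c_[X[m],Y[m]].astype(np.float32)))
E
```

```text
cam in tool [ 0.0003 -0.08   -0.1628]
[[ 1.      0.0015  0.0027]
 [-0.0023  0.9561  0.2932]
 [-0.0022 -0.2932  0.9561]]
plate 510 0.01068099416391222 ((0.44904977083206177, 0.36207932233810425), (0.11254524439573288, 0.05354901775717735), 20.685550689697266)
base 1147 0.0182028561484419 ((0.5971858501434326, -0.00876673310995102), (0.08414647728204727, 0.14328144490718842), 1.8813129663467407)
blk 743 0.03248616920465241 ((0.6201431751251221, 0.04118873551487923), (0.18546748161315918, 0.17689105868339539), 2.294930934906006)
knob 94 [ 0.6319 -0.0959  0.1715]
seat 452 [ 0.6288 -0.0913  0.1174] ((0.6290968060493469, -0.06992775946855545), 0.0678790733218193)
disc 499 0.016980047612649193 ((0.4098950922489166, -0.05066414549946785), 0.05415318161249161)
disc 475 0.01270566597683371 ((0.5094653964042664, -0.20760908722877502), 0.051591385155916214)
disc 271 0.009884769708387878 ((0.40758541226387024, -0.2296494096517563), 0.05392173305153847)
disc 236 0.009879170235540738 ((0.6986963152885437, -0.1618296504020691), 0.05257590860128403)
```

```bash
cat >> h.py <<'E'
def tool(phi,tx=0,axis=(1,0,0)):
    # phi deg: direction of tool x in world, z down; then tilt by world rotation tx rad about axis
    c,s=np.cos(np.radians(phi)),np.sin(np.radians(phi))
    M=np.array([[c,s,0],[s,-c,0],[0,0,-1.]])
    return R.from_rotvec(np.array(axis)*tx)*R.from_matrix(M)
def delta(p,rot,p0=None,r0=None):
    o=get_obs()
    if p0 is None: p0=o['position']; r0=R.from_quat(o['tool_rot'])
    dp=r0.inv().apply(np.array(p)-p0)/.025
    rv=np.degrees((r0.inv()*rot).as_rotvec())
    print('t',round(o['time'],2),'delta',dp.round(3),rv.round(2))
    return dp,rv
def st():
    o=get_obs(); r=R.from_quat(o['tool_rot']).as_matrix()
    print('t %.2f pos %s phi %.2f z %s F %s M %s w %.4f'%(o['time'],o['position'].round(4),np.degrees(np.arctan2(r[1,0],r[0,0])),r[:,2].round(4),o['ft_force'].round(2),o['moment'].round(2),o['grip_width']))
    return o
E
python3 - <<'E'
from h import *
delta([.465,.375,.215],tool(110),np.array([.1542,.606,.223]),R.from_quat([0.7897,0.6135,0,0]))
E
```

```text
t 1.65 delta [-5.879 14.331  0.32 ] [  0.     0.   -34.31]
```

Emit:
carry_out:
  deltas:
    - [-1,-5.88,14.33,0.32,0,0,-34.3]
    - [-1,-5.88,14.33,0.32,0,0,-34.3]
    - [-1,-5.88,14.33,0.32,0,0,-34.3]
    - [-1,-5.88,14.33,0.32,0,0,-34.3]
    - [-1,-5.88,14.33,0.32,0,0,-34.3]
    - [-1,-5.88,14.33,0.32,0,0,-34.3]
    - [-1,-5.88,14.33,0.32,0,0,-34.3]
    - [-1,-5.88,14.33,0.32,0,0,-34.3]

```text
time: 2.45
position: [0.4668, 0.3732, 0.2147]
tool_rot: [0.574, 0.819, 0.0, 0.0]
ft_force: [1.2, 0.4, -0.3]
grip_width: 0.0869
```

Emit:
carry_out:
  deltas:
    - [-1,0,0,0,0,0,0]
    - [-1,0,0,0,0,0,0]

```text
time: 2.65
position: [0.4662, 0.3736, 0.2144]
tool_rot: [0.575, 0.818, -0.0, -0.0]
ft_force: [0.1, 0.9, -0.4]
grip_width: 0.0873
```

```bash
python3 - <<'E'
from h import *
st(); im,d,i=snap('wrist','w1'); st()
E
```

```text
t 2.65 pos [0.4662 0.3736 0.2144] phi 109.81 z [-7.e-04  2.e-04 -1.e+00] F [ 0.06  0.85 -0.36] M [ 0.06 -0.01 -0.03] w 0.0873
t 2.70 pos [0.4649 0.3744 0.2144] phi 109.92 z [-1.1e-03  1.0e-04 -1.0e+00] F [-0.34  0.38 -0.35] M [ 0.02  0.08 -0.04] w 0.0873
```

View pics/w1.png

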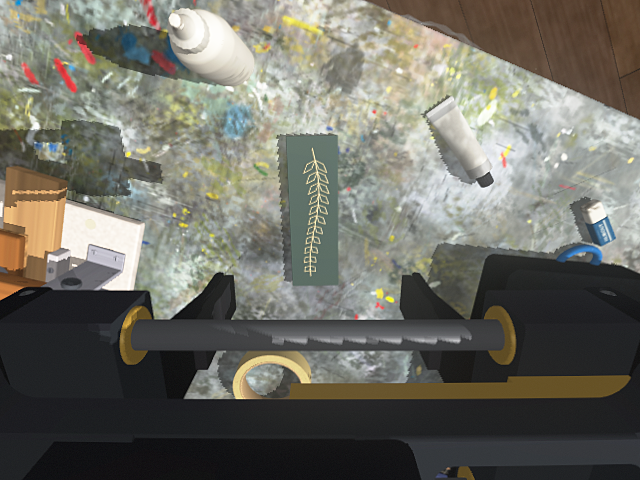

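```bash
python3 - <<'E'
from h import *
np.set_printoptions(precision=4,suppress=True)
im,d,i=load('w1'); hsv=cv2.cvtColor(im,cv2.COLOR_RGB2HSV); print(im[150,295],im[200,330],hsv[200,330],d[200,330],p3(i,d,(200,330)),p3(i,d,(200,370)))
lab=cv2.cvtColor(im,cv2.COLOR_RGB2LAB).astype(float); ref=lab[196:204,330:334].mean((0,1))
m=(np.linalg.norm(lab-ref,axis=-1)<22).astype(np.uint8); m[:, :270]=0;m[:,350:]=0;m[:120]=0;m[300:]=0
m=cv2.morphologyEx(m,cv2.MORPH_CLOSE,np.ones((9,9))); m=cv2.morphologyEx(m,cv2.MORPH_OPEN,np.ones((7,7)))
n,l,s,c=cv2.connectedComponentsWithStats(m); k=1+np.argmax(s[1:,4]); print(s[k])
cn,_=cv2.findContours((l==k).astype(np.uint8),cv2.RETR_EXTERNAL,cv2.CHAIN_APPROX_NONE); cn=max(cn,key=len)[:,0]
P=np.array([atz(i,(r,cc),.010) for cc,r in cn]); print(cv2.minAreaRect(P[:,:2].astype(np.float32)))
v=im.copy(); cv2.drawContours(v,[cn[:,None]],-1,(255,0,0),1); cv2.imwrite('pics/w1p.png',cv2.resize(v[120:300,250:370],None,fx=3,fy=3)[:,:,::-1])
E
```

```text
[103 120 109] [ 95 113 105] [ 77  41 113] 0.37104926 [0.4537 0.3836 0.0101] [0.4401 0.4267 0.0006]
[  270   133    80   167 10598]
((0.4840385913848877, 0.3711329400539398), (0.19025598466396332, 0.08861981332302094), 17.602508544921875)
```

View pics/w1p.png

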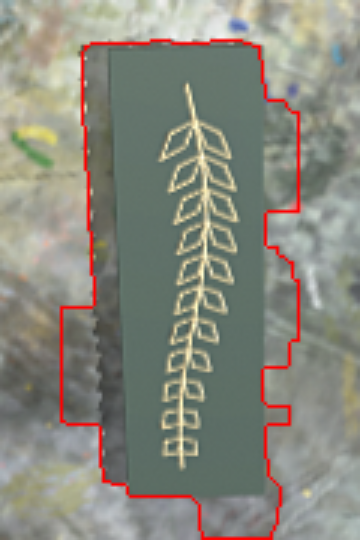

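```bash
cat >> h.py <<'E'
def hrect(fn,box,z0,z1,zp,fill=True):
    im,d,i=load(fn); C=cloud(i,d); X,Y,Z=C[...,0],C[...,1],C[...,2]
    m=((X>box[0])&(X<box[1])&(Y>box[2])&(Y<box[3])&(Z>z0)&(Z<z1)).astype(np.uint8)
    m=cv2.morphologyEx(m,cv2.MORPH_OPEN,np.ones((3,3)))
    n,l,s,c=cv2.connectedComponentsWithStats(m); k=1+np.argmax(s[1:,4]); m=(l==k).astype(np.uint8)
    cn,_=cv2.findContours(m,cv2.RETR_EXTERNAL,cv2.CHAIN_APPROX_NONE); cn=max(cn,key=len)[:,0]
    P=np.array([atz(i,(r,cc),zp) for cc,r in cn])[:,:2]
    return im,m,cn,P,np.median(Z[m>0])
E
python3 - <<'E'
from h import *
np.set_printoptions(precision=4,suppress=True)
im,m,cn,P,z=hrect('w1',(.36,.58,.28,.46),.006,.016,.010)
r=cv2.minAreaRect(P.astype(np.float32)); print(z,m.sum(),r)
v=im.copy(); cv2.drawContours(v,[cn[:,None]],-1,(255,0,0),1); cv2.imwrite('pics/w1q.png',cv2.resize(v[120:300,250:370],None,fx=3,fy=3)[:,:,::-1])
# robust: PCA center
from numpy.linalg import eigh
im_,d,i=load('w1');
ys,xs=np.nonzero(m); Q=np.array([atz(i,(a,b),.01) for a,b in zip(ys,xs)])[:,:2]
c=Q.mean(0); w,V=eigh(np.cov((Q-c).T)); e=V[:,1]*np.sign(V[0,1]); n=np.array([-e[1],e[0]]); print('pca',c,np.degrees(np.arctan2(e[1],e[0])),np.percentile((Q-c)@e,[.5,99.5]),np.percentile((Q-c)@n,[.5,99.5]))
E
```

```text
0.009870123882461335 7324 ((0.47652754187583923, 0.3718436062335968), (0.169926255941391, 0.053553201258182526), 20.894237518310547)
pca [0.4711 0.3702] 21.05180249643551 [-0.0786  0.0895] [-0.0267  0.0265]
```

View pics/w1q.png

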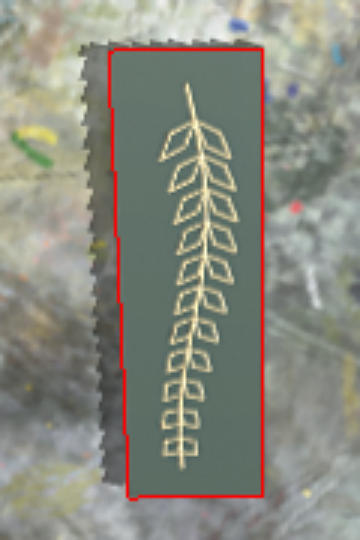

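```bash
python3 - <<'E'
from h import *
delta([.4149,.3483,.06],tool(110.9),np.array([.465,.375,.2155]),tool(110))
delta([.4149,.3483,.003],tool(110.9),np.array([.465,.375,.2155]),tool(110))
E
```

```text
t 2.7 delta [-0.318 -2.248  6.22 ] [ 0.   0.  -0.9]
t 2.7 delta [-0.318 -2.248  8.5  ] [ 0.   0.  -0.9]
```

Emit:
carry_out:
  deltas:
    - [-1,-0.32,-2.25,2,0,0,-0.9]
    - [-1,-0.32,-2.25,4,0,0,-0.9]
    - [-1,-0.32,-2.25,6,0,0,-0.9]
    - [-1,-0.32,-2.25,7.5,0,0,-0.9]
    - [-1,-0.32,-2.25,8.2,0,0,-0.9]
    - [-1,-0.32,-2.25,8.47,0,0,-0.9]
    - [-1,-0.32,-2.25,8.47,0,0,-0.9]
    - [-1,-0.32,-2.25,8.47,0,0,-0.9]

```text
time: 3.5
position: [0.4152, 0.3491, 0.0038]
tool_rot: [0.567, 0.824, 0.001, 0.0]
ft_force: [-0.2, 0.5, -0.1]
grip_width: 0.0871
```

```bash
python3 - <<'E'
from h import *
st()
E
```

```text
t 3.50 pos [0.4152 0.3491 0.0038] phi 110.99 z [ 0.0019  0.0011 -1.    ] F [-0.18  0.55 -0.12] M [ 0.04  0.01 -0.08] w 0.0871
```

Emit:
carry_out:
  deltas:
    - [-1,0,0,0.06,0,0,0]
    - [1,0,0,0.06,0,0,0]
    - [1,0,0,0.06,0,0,0]
    - [1,0,0,0.06,0,0,0]
    - [1,0,0,0.06,0,0,0]
    - [1,0,0,0.06,0,0,0]
  force: 40

```text
time: 4.1
position: [0.4152, 0.3478, 0.0013]
tool_rot: [0.567, 0.824, 0.0, -0.0]
ft_force: [0.4, 0.2, 0.5]
grip_width: 0.0551
```

Emit:
carry_out:
  deltas:
    - [1,0,0,-1,0,0,0]
    - [1,0,0,-3,0,0,0]
    - [1,0,0,-5,0,0,0]
    - [1,0,0,-5,0,0,0]
    - [1,0,0,-5,0,0,0]

```text
time: 4.6
position: [0.4154, 0.348, 0.1273]
tool_rot: [0.567, 0.824, 0.001, 0.0]
ft_force: [-0.4, 0.3, -2.6]
grip_width: 0.0533
```

```bash
python3 - <<'E'
from h import *
st(); im,d,i=snap('wrist','w2');snap('scene','s2'); C=cloud(i,d)
for rc in ((150,315),(200,315),(250,315)): print(C[rc])
E
```

```text
t 4.60 pos [0.4154 0.348  0.1273] phi 110.88 z [ 0.0019  0.001  -1.    ] F [-0.36  0.35 -2.64] M [-0.05  0.15  0.02] w 0.0533
[ 3.55560769e-01  3.22710945e-01 -1.25795605e-04]
[0.39459399 0.33762085 0.00041426]
[0.43709708 0.35385239 0.00067587]
```

View pics/w2.png

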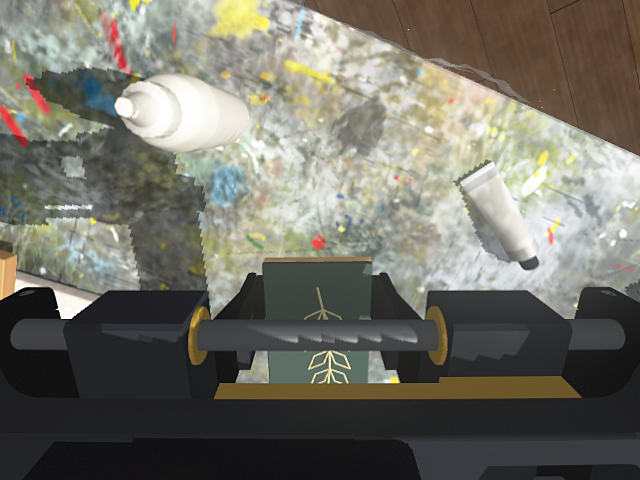

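```bash
python3 - <<'E'
from h import *
im,d,i=load('s2'); cv2.imwrite('pics/s2c.png',cv2.resize(im[120:320,120:420],None,fx=2.6,fy=2.6)[:,:,::-1])
delta([.62,.03,.27],tool(92))
E
```

```text
t 4.7 delta [-14.793   3.166  -5.805] [-0.2   0.06 18.88]
```

View pics/s2c.png

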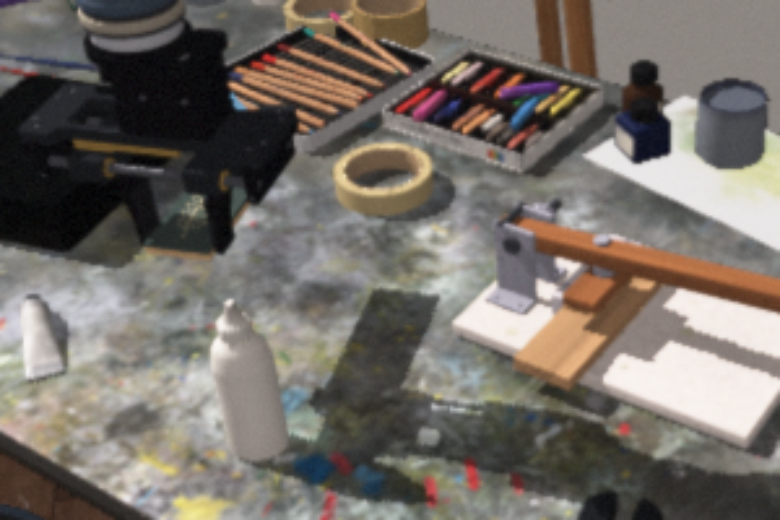

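Plate held firmly by its front end. Lift first, then over the press to look.

Emit:
carry_out:
  deltas:
    - [1,-1,0.2,-2,0,0,0]
    - [1,-3,0.6,-4,0,0,4]
    - [1,-5,1,-5.8,0,0,8]
    - [1,-14.8,3.17,-5.8,0,0,18.9]
    - [1,-14.8,3.17,-5.8,0,0,18.9]
    - [1,-14.8,3.17,-5.8,0,0,18.9]
    - [1,-14.8,3.17,-5.8,0,0,18.9]
    - [1,-14.8,3.17,-5.8,0,0,18.9]

```text
time: 5.5
position: [0.6011, 0.0584, 0.2647]
tool_rot: [0.695, 0.719, -0.002, -0.002]
ft_force: [0.9, 0.9, -1.1]
grip_width: 0.0535
```

Emit:
carry_out:
  deltas:
    - [1,0,0,0,0,0,0]
    - [1,0,0,0,0,0,0]
    - [1,0,0,0,0,0,0]

```text
time: 5.8
position: [0.5998, 0.061, 0.2652]
tool_rot: [0.695, 0.719, -0.001, -0.002]
ft_force: [0.1, 0.5, -1.4]
grip_width: 0.0534
```

```bash
python3 - <<'E'
from h import *
st(); im,d,i=snap('wrist','w3');st()
E
```

```text
t 5.80 pos [0.5998 0.061  0.2652] phi 92.01 z [-0.0053  0.001  -1.    ] F [ 0.09  0.51 -1.43] M [0.01 0.12 0.03] w 0.0534
t 5.85 pos [0.5999 0.0614 0.2657] phi 92.06 z [-4.3e-03  7.0e-04 -1.0e+00] F [-0.52  0.18 -0.68] M [-0.02  0.07 -0.06] w 0.0534
```

View pics/w3.png

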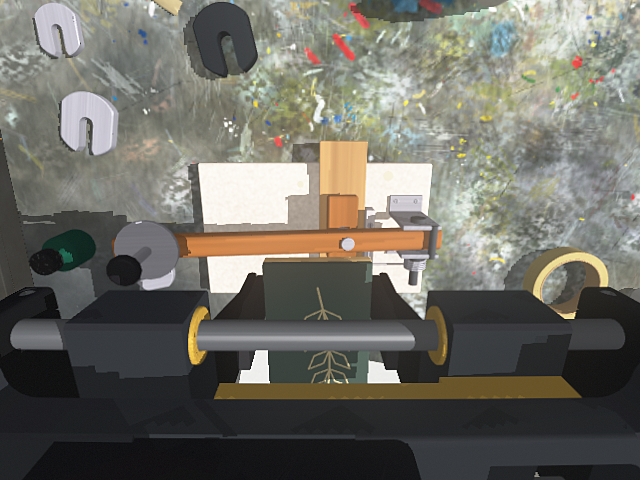

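```bash
cat > fitp.py <<'E'
from h import *
import sys
np.set_printoptions(precision=4,suppress=True)
fn=sys.argv[1]
im,d,i=load(fn); C=cloud(i,d); X,Y,Z=C[...,0],C[...,1],C[...,2]
def edge_cols(cols,z,zp,r0,r1,dz=.004):
    # first row (from top) where height within z+-dz
    out=[]
    for c in cols:
        for r in range(r0,r1):
            if abs(Z[r,c]-z)<dz and abs(Z[r+1,c]-z)<dz: out.append(atz(i,(r-.5,c),zp)[:2]);break
    return np.array(out)
def edge_rows(rows,z,zp,c0,c1,step,dz=.004):
    out=[]
    for r in rows:
        for c in range(c0,c1,step):
            if abs(Z[r,c]-z)<dz and abs(Z[r,c+step]-z)<dz: out.append(atz(i,(r,c-.5*step),zp)[:2]);break
    return np.array(out)
def line(P):
    l=cv2.fitLine(P.astype(np.float32),cv2.DIST_HUBER,0,1e-5,1e-6).ravel(); return l[:2]*(1 if True else 1),l[2:]
E
cat > a.py <<'E'
from fitp import *
print('heights base',Z[190,250],'blk',Z[180,345],'arm',Z[243,200],Z[238,420],'seat',Z[235,140],'fence',Z[200:232:5,372:376])
F=edge_cols(range(205,318,3),.018,.018,150,175)
F2=edge_cols(range(372,428,3),.018,.018,150,175)
P=np.r_[F,F2]; v,p=line(P); print('front edge',np.degrees(np.arctan2(v[1],v[0])),p,len(P))
L=edge_rows(range(170,225,3),.018,.018,185,215,1); v,p=line(L); print('left edge',np.degrees(np.arctan2(v[1],v[0])),p,len(L))
Rr=edge_rows(range(170,190,2),.018,.018,445,420,-1); v,p=line(Rr); print('right edge',np.degrees(np.arctan2(v[1],v[0])),p,len(Rr))
B=edge_rows(range(146,190,2),.032,.032,312,335,1); v,p=line(B); print('blk left',np.degrees(np.arctan2(v[1],v[0])),p,len(B))
B=edge_rows(range(146,200,2),.032,.032,378,350,-1); v,p=line(B); print('blk right',np.degrees(np.arctan2(v[1],v[0])),p,len(B))
B=edge_cols(range(324,364,2),.032,.032,130,150); v,p=line(B); print('blk front',np.degrees(np.arctan2(v[1],v[0])),p,len(B))
E
python3 a.py w3
python3 - <<'E'
from h import *
im,d,i=load('w3'); cv2.imwrite('pics/w3c.png',cv2.resize(im[130:300,190:460],None,fx=2.9,fy=2.9)[:,:,::-1])
E
```

```text
heights base 0.018306485285916718 blk 0.03216418303819779 arm 0.10908709767298813 0.08574559815483723 seat 0.11996226013604067 fence [[0.0184 0.0187 0.0185 0.0183]
 [0.0176 0.0184 0.019  0.0171]
 [0.0391 0.0393 0.0414 0.0176]
 [0.0389 0.0394 0.0401 0.0185]
 [0.0413 0.0394 0.0388 0.0175]
 [0.0409 0.0389 0.0412 0.0167]
 [0.0827 0.0829 0.0835 0.0829]]
front edge -87.863174 [0.5535 0.0712] 57
left edge 1.9802662 [ 0.6006 -0.0815] 19
right edge 1.0529734 [0.5682 0.196 ] 10
blk left 2.2424147 [0.562  0.0623] 22
blk right 2.134284 [0.5621 0.1157] 27
blk front -87.82369 [0.5275 0.0873] 20
```

View pics/w3c.png

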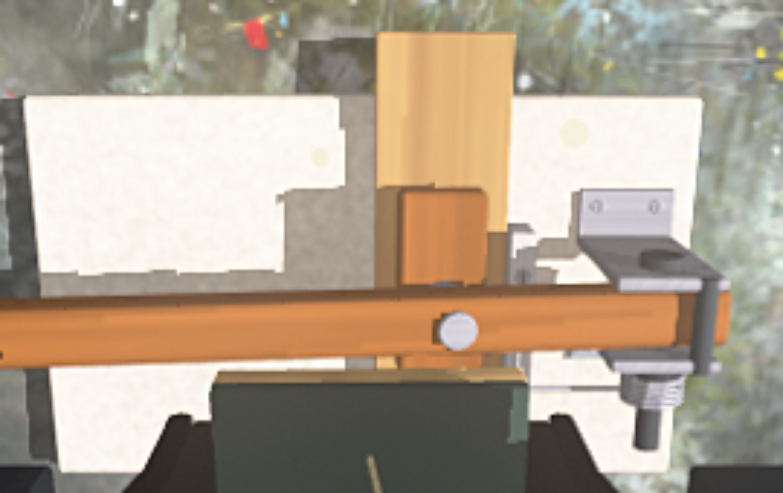

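```bash
cat >> h.py <<'E'
YAW=2.15; N0=np.array([.6127,.0909,0])
EX=np.array([np.cos(np.radians(YAW)),np.sin(np.radians(YAW)),0]); EY=np.array([-EX[1],EX[0],0])
def npos(x,y,z): return N0+EX*x/1000+EY*y/1000+np.array([0,0,z/1000])
def toN(p): q=np.array(p)-N0; return np.array([q@EX,q@EY,q[2]])*1000
E
python3 - <<'E'
from h import *
delta(npos(-188,-2.5,150),tool(92.15));delta(npos(-188,-2.5,36),tool(92.15))
E
```

```text
t 5.85 delta [ 1.043 -6.945  4.66 ] [-0.24 -0.05 -0.09]
t 5.85 delta [ 1.039 -6.925  9.22 ] [-0.24 -0.05 -0.09]
```

Emit:
carry_out:
  deltas:
    - [1,0.5,-2,0,-0.24,0,-0.1]
    - [1,1.04,-4,0,-0.24,0,-0.1]
    - [1,1.04,-6,0,-0.24,0,-0.1]
    - [1,1.04,-6.94,2,-0.24,0,-0.1]
    - [1,1.04,-6.94,4,-0.24,0,-0.1]
    - [1,1.04,-6.94,6,-0.24,0,-0.1]
    - [1,1.04,-6.94,7.5,-0.24,0,-0.1]
    - [1,1.04,-6.94,7.5,-0.24,0,-0.1]

```text
time: 6.65
position: [0.4219, 0.0815, 0.075]
tool_rot: [0.693, 0.721, -0.003, -0.004]
ft_force: [-0.3, -0.5, -1.4]
grip_width: 0.0534
```

```bash
python3 - <<'E'
from h import *
st(); im,d,i=snap('wrist','w4');im,d,i=snap('scene','s4'); cv2.imwrite('pics/s4c.png',cv2.resize(im[150:330,220:480],None,fx=3,fy=3)[:,:,::-1])
o=get_obs();print(toN(o['position'])); delta(npos(-188,-2.5,36),tool(92.15))
E
```

```text
t 6.65 pos [0.4219 0.0815 0.075 ] phi 92.20 z [-0.0111  0.0013 -0.9999] F [-0.28 -0.5  -1.39] M [-0.03  0.14 -0.01] w 0.0534
[-186.50298403   -2.86917074   79.8802575 ]
t 6.75 delta [ 0.014 -0.063  1.755] [ 0.09 -0.02  0.04]
```

View pics/s4c.png

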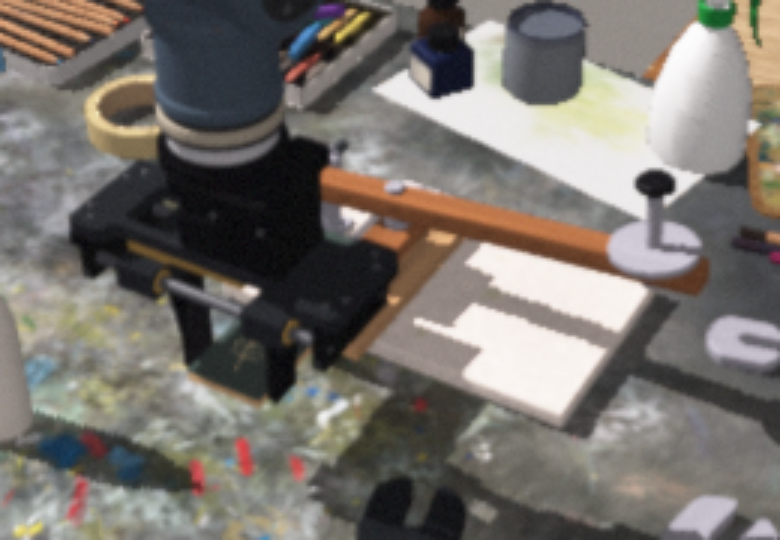

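View pics/w4.png

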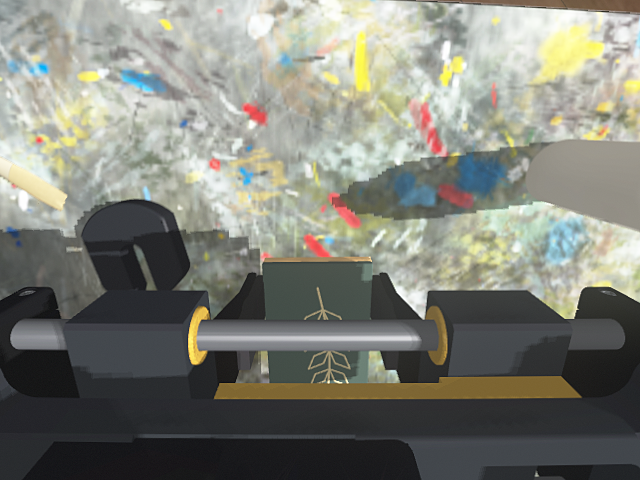

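Emit:
carry_out:
  deltas:
    - [1,0,-0.06,1,0,0,0]
    - [1,0,-0.06,1.75,0,0,0]
    - [1,0,-0.06,1.75,0,0,0]
    - [1,0,-0.06,1.75,0,0,0]

```text
time: 7.15
position: [0.4277, 0.0803, 0.0386]
tool_rot: [0.694, 0.72, 0.003, 0.003]
ft_force: [0.7, 0.2, -1.0]
grip_width: 0.0538
```

```bash
python3 - <<'E'
from h import *
st(); im,d,i=snap('scene','s5'); cv2.imwrite('pics/s5c.png',cv2.resize(im[200:300,270:470],None,fx=4,fy=4)[:,:,::-1])
for k in range(3): camera('top'); o=st();print(toN(o['position'])); delta(npos(-188,-2.5,36),tool(92.15))
E
```

```text
t 7.15 pos [0.4277 0.0803 0.0386] phi 92.13 z [ 9.e-03 -2.e-04 -1.e+00] F [ 0.68  0.22 -1.01] M [0.01 0.14 0.06] w 0.0538
t 7.25 pos [0.4276 0.0802 0.0384] phi 92.11 z [ 9.e-03 -2.e-04 -1.e+00] F [ 0.23  0.47 -0.72] M [ 0.05  0.14 -0.04] w 0.0535
[-185.36198099   -3.76769423   38.38226952]
t 7.25 delta [ 0.051 -0.106  0.094] [ 0.52  0.03 -0.04]
t 7.30 pos [0.4274 0.0801 0.0381] phi 92.10 z [ 8.5e-03 -2.0e-04 -1.0e+00] F [-0.3  -0.5  -2.23] M [0.07 0.1  0.03] w 0.0537
[-185.58736443   -3.81721581   38.1142652 ]
t 7.3 delta [ 0.053 -0.097  0.084] [ 0.49  0.03 -0.05]
t 7.35 pos [0.4271 0.0801 0.0378] phi 92.10 z [ 7.7e-03 -1.0e-04 -1.0e+00] F [-0.09 -0.26 -1.14] M [0.01 0.08 0.02] w 0.0533
[-185.88956117   -3.80774809   37.78314498]
t 7.35 delta [ 0.052 -0.085  0.071] [ 0.44  0.02 -0.05]
```

View pics/s5c.png

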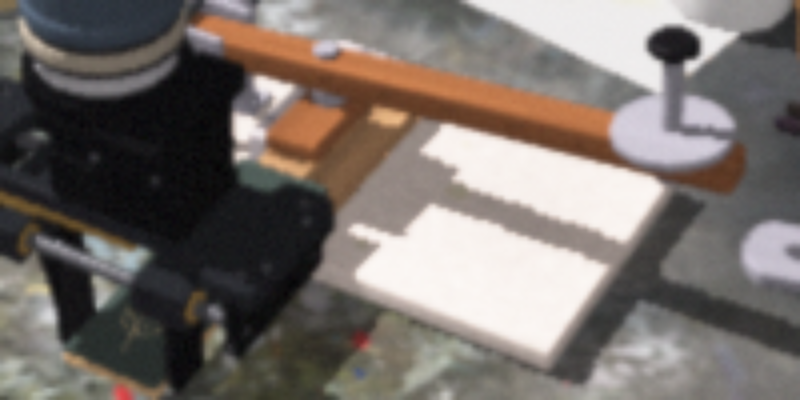

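Emit:
carry_out:
  deltas:
    - [1,0.05,0.5,0.07,0.3,0,0]
    - [1,0.05,1.0,0.07,0.3,0,0]
    - [1,0.05,1.5,0.07,0.3,0,0]
    - [1,0.05,2.0,0.07,0.3,0,0]
    - [1,0.05,2.4,0.07,0.3,0,0]
    - [1,0.05,2.8,0.07,0.3,0,0]
    - [1,0.05,3.2,0.07,0.3,0,0]
    - [1,0.05,3.2,0.07,0.3,0,0]

```text
time: 8.15
position: [0.5081, 0.0841, 0.0351]
tool_rot: [0.694, 0.72, 0.001, 0.001]
ft_force: [-0.4, -0.6, -1.5]
grip_width: 0.0536
```

```bash
python3 - <<'E'
from h import *
st(); im,d,i=snap('scene','s6'); cv2.imwrite('pics/s6c.png',cv2.resize(im[180:280,280:480],None,fx=4,fy=4)[:,:,::-1])
o=st();print(toN(o['position']));  delta(npos(-66,-2.5,36),tool(92.15))
E
```

```text
t 8.15 pos [0.5081 0.0841 0.0351] phi 92.09 z [ 2.1e-03 -2.0e-04 -1.0e+00] F [-0.35 -0.62 -1.45] M [ 0.02  0.11 -0.  ] w 0.0536
t 8.20 pos [0.5066 0.0842 0.0349] phi 92.09 z [-3.e-04 -1.e-04 -1.e+00] F [-0.47  1.09 -1.07] M [ 0.03  0.11 -0.06] w 0.0533
[-106.32369739   -2.68823419   34.86868682]
t 8.2 delta [ 0.009  1.613 -0.046] [-0.02  0.   -0.06]
```

View pics/s6c.png

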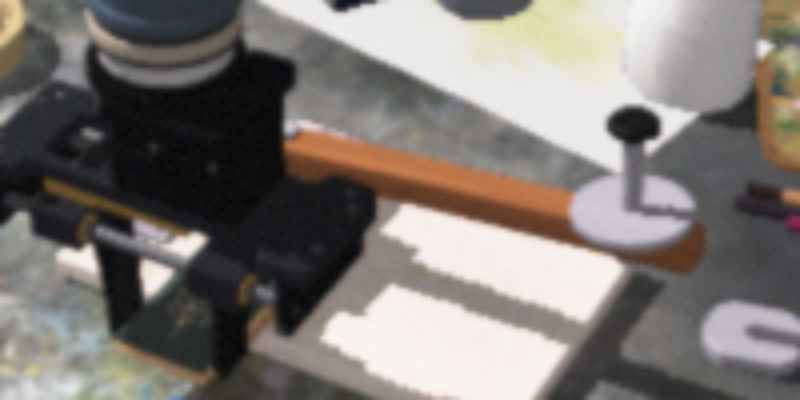

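Emit:
carry_out:
  deltas:
    - [1,0,0.4,-0.03,0,0,0]
    - [1,0,0.8,-0.03,0,0,0]
    - [1,0,1.1,-0.03,0,0,0]
    - [1,0,1.4,-0.03,0,0,0]
    - [1,0,1.4,-0.03,0,0,0]
    - [1,0,1.4,-0.03,0,0,0]

```text
time: 8.8
position: [0.5406, 0.0856, 0.0353]
tool_rot: [0.694, 0.72, -0.001, -0.001]
ft_force: [-0.2, 0.2, -3.2]
grip_width: 0.0534
```

Emit:
carry_out:
  deltas:
    - [1,0,0.06,-0.02,0,0,0]
    - [1,0,0.1,-0.02,0,0,0]
    - [1,0,0.14,-0.02,0,0,0]
    - [1,0,0.18,-0.02,0,0,0]
    - [1,0,0.18,-0.02,0,0,0]

```text
time: 9.3
position: [0.5455, 0.0857, 0.036]
tool_rot: [0.694, 0.72, -0.0, -0.0]
ft_force: [0.3, -0.1, -1.6]
grip_width: 0.0537
```

```bash
python3 - <<'E'
from h import *
o=st();print(toN(o['position']));  delta(npos(-66,-2.5,36),tool(92.15))
E
```

```text
t 9.30 pos [0.5455 0.0857 0.036 ] phi 92.09 z [-8.e-04 -1.e-04 -1.e+00] F [ 0.25 -0.1  -1.58] M [-0.01  0.07  0.02] w 0.0537
[-67.32428585  -2.67062513  36.03373098]
t 9.3 delta [0.007 0.053 0.001] [-0.05  0.   -0.06]
```

Emit:
carry_out:
  deltas:
    - [1,0,0.04,0.06,0,0,0]
    - [1,0,0.08,0.06,0,0,0]
    - [1,0,0.12,0.06,0,0,0]
    - [1,0,0.12,0.06,0,0,0]

```text
time: 9.7
position: [0.5468, 0.0859, 0.0341]
tool_rot: [0.694, 0.72, -0.002, -0.002]
ft_force: [-2.5, 0.6, -0.7]
grip_width: 0.0534
```

```bash
python3 - <<'E'
from h import *
o=st();print(toN(o['position']))
E
```

```text
t 9.70 pos [0.5468 0.0859 0.0341] phi 92.08 z [-4.5e-03  1.0e-04 -1.0e+00] F [-2.5   0.63 -0.67] M [-0.    0.57 -0.11] w 0.0534
[-66.02583421  -2.52263341  34.13667281]
```

Emit:
carry_out:
  deltas:
    - [1,0.04,0,0,0,0,0]
    - [1,0.08,0,0,0,0,0]
    - [1,0.12,0,0.02,0,0,0]
    - [1,0.16,0,0.04,0,0,0]
    - [1,0.16,0,0.04,0,0,0]

```text
time: 10.2
position: [0.5469, 0.0884, 0.0336]
tool_rot: [0.695, 0.719, -0.002, -0.001]
ft_force: [-4.9, -7.2, 1.6]
grip_width: 0.0535
```

```bash
python3 - <<'E'
from h import *
o=st();print(toN(o['position']))
E
```

```text
t 10.20 pos [0.5469 0.0884 0.0336] phi 91.95 z [-0.004  -0.0014 -1.    ] F [-4.94 -7.2   1.6 ] M [-1.21  0.88 -0.86] w 0.0535
[-6.58441610e+01 -2.28371762e-02  3.35912477e+01]
```

Emit:
carry_out:
  deltas:
    - [0.3,0,0,0,0,0,0]
    - [-0.2,0,0,0,0,0,0]
    - [-0.6,-0.1,-0.05,-0.1,0,0,0]
    - [-0.9,-0.16,-0.1,-0.2,0,0,0]
    - [-1,-0.16,-0.3,-0.4,0,0,0]
    - [-1,-0.16,-1.2,-1,0,0,0]
    - [-1,-0.16,-2,-3,0,0,0]
    - [-1,-0.16,-2,-5,0,0,0]

```text
time: 11.0
position: [0.4943, 0.0846, 0.1549]
tool_rot: [0.694, 0.72, -0.003, -0.003]
ft_force: [-0.3, 0.1, -0.5]
grip_width: 0.0853
```

```bash
python3 - <<'E'
from h import *
o=st();print(toN(o['position'])); delta(npos(-20,-60,270),tool(92.15))
im,d,i=snap('scene','s7'); cv2.imwrite('pics/s7c.png',cv2.resize(im[180:300,280:480],None,fx=4,fy=4)[:,:,::-1])
E
```

```text
t 11.00 pos [0.4943 0.0846 0.1549] phi 92.13 z [-8.2e-03  6.0e-04 -1.0e+00] F [-0.31  0.12 -0.5 ] M [-0.03 -0.08 -0.01] w 0.0853
[-118.54961165   -1.88940866  154.86960317]
t 11.0 delta [-2.319  3.905 -4.639] [-0.47 -0.05 -0.02]
```

View pics/s7c.png

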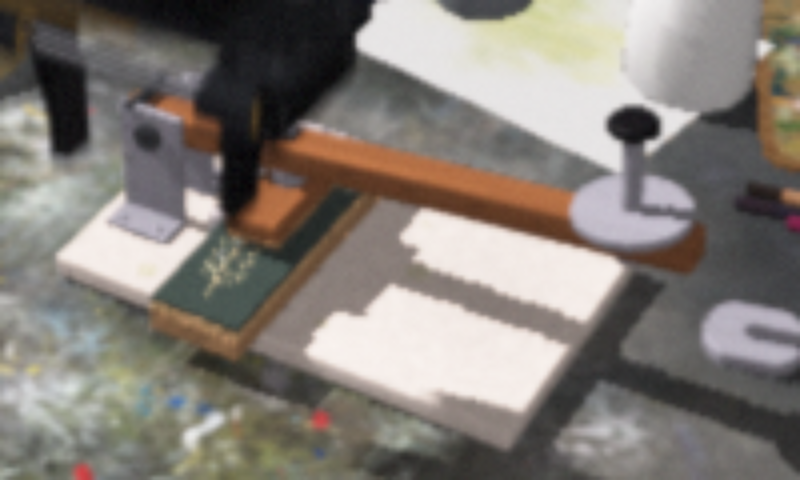

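```bash
python3 - <<'E'
from h import *
delta(npos(60,-40,250),tool(92.15))
E
```

```text
t 11.05 delta [-1.518  6.902 -3.389] [0.62 0.05 0.02]
```

Emit:
carry_out:
  deltas:
    - [-1,0,0,-1.9,0,0,0]
    - [-1,-0.5,2,-3.4,0,0,0]
    - [-1,-1,4,-3.8,0,0,0]
    - [-1,-1.5,6,-3.8,0,0,0]
    - [-1,-1.5,6.9,-3.8,0,0,0]
    - [-1,-1.5,6.9,-3.8,0,0,0]
    - [-1,-1.5,6.9,-3.8,0,0,0]

```text
time: 11.75
position: [0.6725, 0.0531, 0.2492]
tool_rot: [0.694, 0.72, -0.0, -0.001]
ft_force: [-0.7, -0.7, -0.4]
grip_width: 0.0869
```

```bash
python3 - <<'E'
from h import *
o=st();print(toN(o['position']))
snap('wrist','w8')
E
```

```text
t 11.75 pos [0.6725 0.0531 0.2492] phi 92.11 z [-1.6e-03  2.0e-04 -1.0e+00] F [-0.72 -0.68 -0.42] M [0.02 0.03 0.04] w 0.0869
[ 58.30150311 -40.05330981 249.23419162]
```

View pics/w8.png

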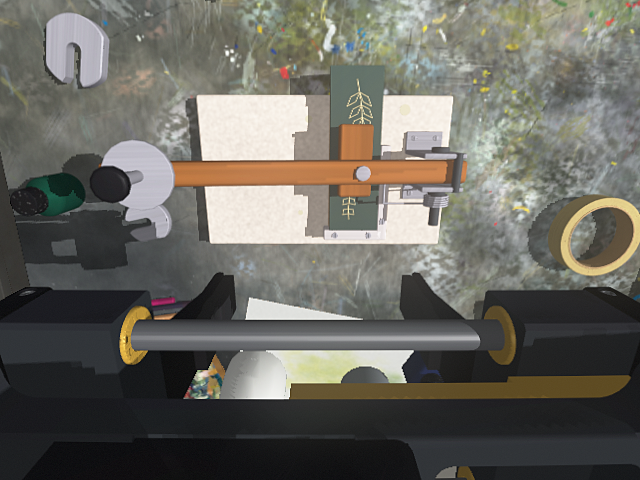

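Clear view of plate, fences (end fence at row ~235, cols 325–383), hanger (≈138,178). Measure plate yaw/position vs. fences.

```bash
cat > b.py <<'E'
from fitp import *
def rep(n,P,zs):
    v,p=line(P); Q=np.array([toN(np.r_[q,0]) for q in P]); a=np.degrees(np.arctan2(v[1],v[0])); print(n,'ang %.2f'%a,'meanN',np.median(Q,0)[:2].round(1),'first/last',Q[0,:2].round(1),Q[-1,:2].round(1),len(P))
rep('base front',np.r_[edge_cols(range(205,325,3),.018,.018,85,110),edge_cols(range(392,445,3),.018,.018,85,110)],0)
rep('plate left',edge_rows(range(70,155,2),.042,.042,320,345,1),0)
rep('plate left far',edge_rows(range(200,228,2),.042,.042,320,345,1,.0015),0)
rep('plate right',edge_rows(range(70,120,2),.042,.042,396,365,-1),0)
rep('plate front',edge_cols(range(333,380,2),.042,.042,55,80),0)
rep('base left',edge_rows(range(100,155,2),.018,.018,190,215,1),0)
rep('base right',edge_rows(range(100,130,2),.018,.018,460,440,-1),0)
cv2.imwrite('pics/w8c.png',cv2.resize(im[50:250,310:400],None,fx=3,fy=3,interpolation=cv2.INTER_CUBIC)[:,:,::-1])
cv2.imwrite('pics/w8d.png',cv2.resize(im[185:245,310:400],None,fx=8,fy=8,interpolation=cv2.INTER_CUBIC)[:,:,::-1])
E
python3 b.py w8
```

```text
base front ang -88.01 meanN [-59.8 -69.1] first/last [ -59.9 -161.1] [-59.4  95.2] 58
plate left ang 2.81 meanN [-40.8 -27.8] first/last [-80.2 -28.2] [  1.1 -27.3] 43
plate left far ang 2.78 meanN [ 65.1 -27.6] first/last [ 50.4 -27.8] [ 80.1 -27.5] 14
plate right ang 2.35 meanN [-58.2  26.4] first/last [-80.4  26.3] [-35.2  26.8] 25
plate front ang -87.66 meanN [-85.3  -2.1] first/last [-85.2 -24.8] [-84.4  20.6] 24
base left ang 2.32 meanN [ -26.5 -172. ] first/last [ -54.4 -171.9] [   2.6 -171.9] 28
base right ang 1.89 meanN [-40.5 105.7] first/last [-54.9 106. ] [-25.9 105.9] 15
```

View pics/w8d.png

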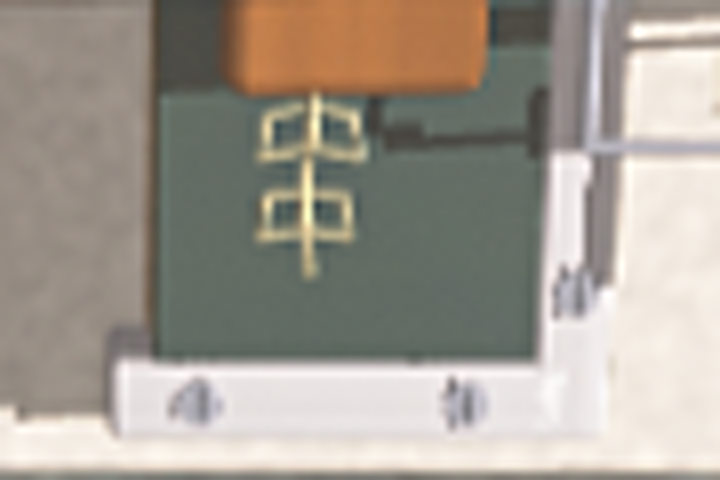

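View pics/w8c.png

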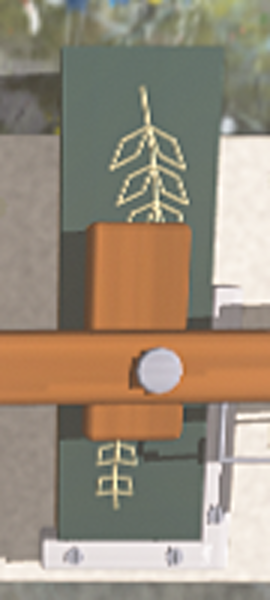

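```bash
cat > seat.py <<'E'
from fitp import *
zlo,zhi=float(sys.argv[2]),float(sys.argv[3])
Q=(C-N0)@np.c_[EX,EY,[0,0,1]]*1000
m=((abs(Q[...,0]-15)<45)&(abs(Q[...,1]+195)<45)&(Q[...,2]>zlo)&(Q[...,2]<zhi))
A=np.c_[Q[m][:,:2],np.ones(m.sum())]; 
from numpy.linalg import lstsq
k=lstsq(A,Q[m][:,2],rcond=None)[0]; print('plane',k,m.sum())
k2=Q[m]; 
kn=((abs(Q[...,0]-15)<45)&(abs(Q[...,1]+195)<45)&(Q[...,2]>zhi+15)&(Q[...,2]<200)); print('knob',Q[kn].mean(0),np.percentile(Q[kn][:,2],90),kn.sum(), 'ext',Q[kn].min(0),Q[kn].max(0))
mm=m.astype(np.uint8); cn,_=cv2.findContours(cv2.convexHull(np.argwhere(m)[:,::-1].astype(np.int32)) if 0 else mm,cv2.RETR_EXTERNAL,cv2.CHAIN_APPROX_NONE); cn=np.concatenate(cn)[:,0]
H=cv2.convexHull(np.array([Q[r,c,:2] for c,r in cn]).astype(np.float32)); print('hull circ',cv2.minEnclosingCircle(H),'ellipse',cv2.fitEllipse(H))
E
python3 seat.py w8 108 130; python3 seat.py w3 108 130;python3 seat.py scene0 108 130
```

```text
plane [ 0.0117 -0.1793 84.234 ] 3613
knob [  14.1646 -187.4596  170.7314] 172.71125184360827 1219 ext [   1.467  -203.2589  145.0627] [  28.1776 -175.8001  174.4412]
hull circ ((14.453598976135254, -189.55633544921875), 40.492401123046875) ellipse ((14.447357177734375, -190.34303283691406), (57.84637451171875, 81.32530975341797), 0.11672825366258621)
plane [ 0.0121 -0.1615 87.4844] 2896
knob [  13.2226 -187.2628  170.0619] 172.74254829968282 890 ext [   1.6944 -203.0101  145.0599] [  27.7429 -175.3774  174.1825]
hull circ ((14.772951126098633, -189.9423828125), 40.57996368408203) ellipse ((14.946832656860352, -189.94064331054688), (58.49088668823242, 80.83097839355469), 177.4929656982422)
plane [  0.0272  -0.0659 107.0712] 594
knob [   9.6357 -191.0118  167.9754] 175.23124482267076 154 ext [  -0.8062 -202.5777  145.3348] [  23.4103 -177.3207  176.9759]
hull circ ((13.056554794311523, -190.81597900390625), 41.486995697021484) ellipse ((12.009092330932617, -191.52236938476562), (60.44731140136719, 82.5851821899414), 0.09023447334766388)
```

```bash
python3 - <<'E'
from h import *
delta([.44,-.06,.22],tool(98))
E
```

```text
t 11.8 delta [-4.187 -9.414  1.195] [-0.15 -0.03 -5.88]
```

Emit:
carry_out:
  deltas:
    - [-1,0,-1.8,0,0,0,-1]
    - [-1,-1,-3.6,0,0,0,-3]
    - [-1,-2,-5.4,0,0,0,-5.9]
    - [-1,-3,-7.4,0.6,0,0,-5.9]
    - [-1,-4.2,-9.4,1.2,0,0,-5.9]
    - [-1,-4.2,-9.4,1.2,0,0,-5.9]
    - [-1,-4.2,-9.4,1.2,0,0,-5.9]
    - [-1,-4.2,-9.4,1.2,0,0,-5.9]

```text
time: 12.6
position: [0.4412, -0.0603, 0.2207]
tool_rot: [0.656, 0.754, 0.0, 0.0]
ft_force: [0.3, -0.3, -0.5]
grip_width: 0.0868
```

```bash
python3 - <<'E'
from h import *
o=st()
snap('wrist','w9'); 
E
```

```text
t 12.60 pos [ 0.4412 -0.0603  0.2207] phi 97.95 z [ 7.e-04 -2.e-04 -1.e+00] F [ 0.27 -0.34 -0.45] M [-0.01 -0.02  0.04] w 0.0868
```

View pics/w9.png

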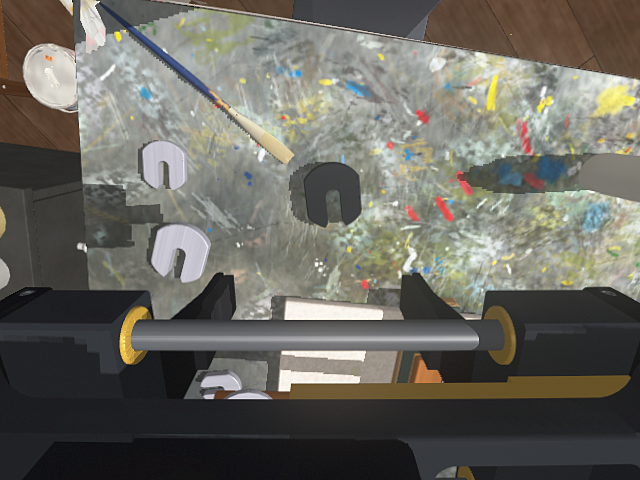

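```bash
cat > disc.py <<'E'
from h import *
from scipy.optimize import minimize
def discmodel(x,y,phi,scale=1):
    # points in mm grid -> inside?
    def f(P):
        q=P-np.array([x,y]); c,s=np.cos(phi),np.sin(phi); u=q[:,0]*c+q[:,1]*s; v=-q[:,0]*s+q[:,1]*c; u/=scale; v/=scale
        sd=lambda t:1/(1+np.exp(t/.0005))
        body=sd(np.hypot(u,v)-.036)*sd(abs(v)-.030)
        slot=np.where(u>0,sd(abs(v)-.008),sd(np.hypot(u,v)-.008))
        return body*(1-slot)
    return f
def fit(fn,cx,cy,zt,ztol=.004,rad=.05):
    im,d,i=load(fn); C=cloud(i,d); X,Y,Z=C[...,0],C[...,1],C[...,2]
    reg=np.hypot(X-cx,Y-cy)<rad+.01
    rr,cc=np.nonzero(reg)
    P=np.array([atz(i,(r,c),zt) for r,c in zip(rr,cc)])[:,:2]
    t=(abs(Z[reg]-zt)<ztol).astype(float)
    zm=np.median(Z[reg][t>0]); 
    best=None
    c0=P[t>0].mean(0)
    for a in np.radians(np.arange(-180,180,30)):
        f=lambda p:np.mean((discmodel(c0[0]+p[0]*.01,c0[1]+p[1]*.01,p[2])(P)-t)**2)
        r=minimize(f,[0,0,a],method='Nelder-Mead',options=dict(xatol=1e-3,fatol=1e-6,initial_simplex=[[0,0,a],[.5,0,a],[0,.5,a],[0,0,a+.4]]))
        if best is None or r.fun<best[0]: best=(r.fun,c0+r.x[:2]*.01,(np.degrees(r.x[2])+180)%360-180)
    # area & diameter
    return best,zm,t.sum(),cv2.minEnclosingCircle(P[t>0].astype(np.float32))[1]*2
if __name__=='__main__':
    import sys
    for fn in sys.argv[1:]:
        for n,cx,cy,zt in (('thick',.41,-.05,.018),('thin',.512,-.205,.013),('small',.408,-.232,.010)):
            print(fn,n,fit(fn,cx,cy,zt))
E
python3 disc.py w9 w3
python3 - <<'E'
from h import *
im,d,i=load('w9'); cv2.imwrite('pics/w9c.png',cv2.resize(im[130:300,130:370],None,fx=3.2,fy=3.2)[:,:,::-1])
E
```

```text
w9 thick ((np.float64(0.0007730223330190963), array([ 0.42640324, -0.04574261]), np.float64(14.122573948482085)), np.float64(0.017818812759435393), np.float64(2588.0), 0.0720522329211235)
w9 thin ((np.float64(0.009791427513317779), array([ 0.51849166, -0.21125322]), np.float64(-11.522881348337762)), np.float64(0.012910522998058227), np.float64(2235.0), 0.07336705178022385)
w9 small ((np.float64(0.12016965308227437), array([ 0.42901879, -0.2309884 ]), np.float64(3.761494165572401)), np.float64(0.00945516331999377), np.float64(1528.0), 0.0543864443898201)
w3 thick ((np.float64(0.0105549378403531), array([ 0.42752574, -0.04566512]), np.float64(13.945961796231899)), np.float64(0.017679577026005477), np.float64(2941.0), 0.0723714753985405)
w3 thin ((np.float64(0.010873318821604432), array([ 0.51933266, -0.21090601]), np.float64(-10.994465457801596)), np.float64(0.012659819215906809), np.float64(2431.0), 0.07376603037118912)
w3 small ((np.float64(0.15858638818168888), array([ 0.41155829, -0.23078411]), np.float64(1.966343592889075)), np.float64(0.009326698009152729), np.float64(1676.0), 0.05618725344538689)disc.py:7: RuntimeWarning: overflow encountered in exp
  sd=lambda t:1/(1+np.exp(t/.0005))
```

View pics/w9c.png

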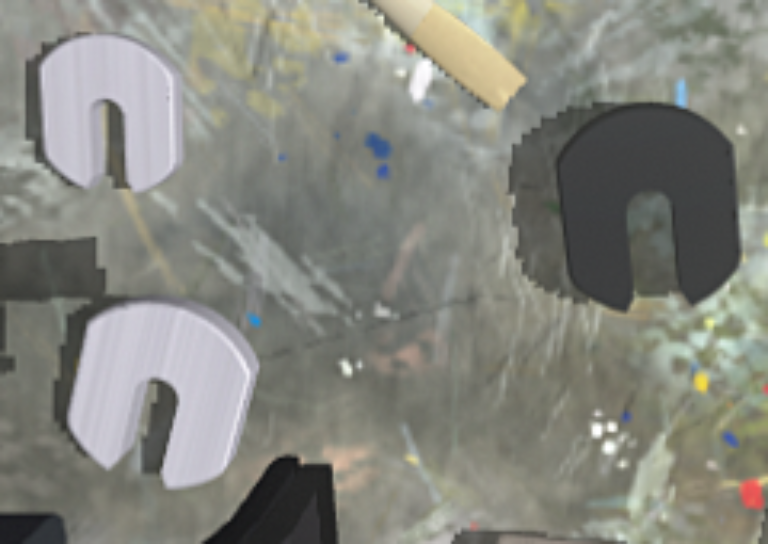

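```bash
python3 - <<'E'
from h import *
o=st();delta([.4267,-.0457,.003],tool(104.1))
E
```

```text
t 12.65 pos [ 0.4422 -0.0604  0.2208] phi 98.00 z [ 1.5e-03 -6.0e-04 -1.0e+00] F [ 0.13 -0.13  0.04] M [ 0.06  0.   -0.  ] w 0.0869
t 12.65 delta [ 0.674 -0.543  8.712] [ 0.08  0.05 -6.1 ]
```

Emit:
carry_out:
  deltas:
    - [-1,0.67,-0.52,2,0,0,-6.1]
    - [-1,0.67,-0.52,4,0,0,-6.1]
    - [-1,0.67,-0.52,6,0,0,-6.1]
    - [-1,0.67,-0.52,7.4,0,0,-6.1]
    - [-1,0.67,-0.52,7.4,0,0,-6.1]
    - [-1,0.67,-0.52,7.4,0,0,-6.1]

```text
time: 13.25
position: [0.4268, -0.0455, 0.0348]
tool_rot: [0.615, 0.789, -0.0, -0.001]
ft_force: [1.0, 0.8, 0.6]
grip_width: 0.0871
```

```bash
python3 - <<'E'
from h import *
o=st();snap('wrist','w10');delta([.4267,-.0457,.002],tool(104.1));print(get_obs()['position'])
E
```

```text
t 13.25 pos [ 0.4268 -0.0455  0.0348] phi 104.16 z [-1.8e-03  3.0e-04 -1.0e+00] F [1.02 0.78 0.57] M [0.02 0.02 0.02] w 0.0871
t 13.3 delta [ 0.017 -0.035  1.364] [0.07 0.07 0.06]
[ 0.42760252 -0.0458753   0.03610258]
```

View pics/w10.png

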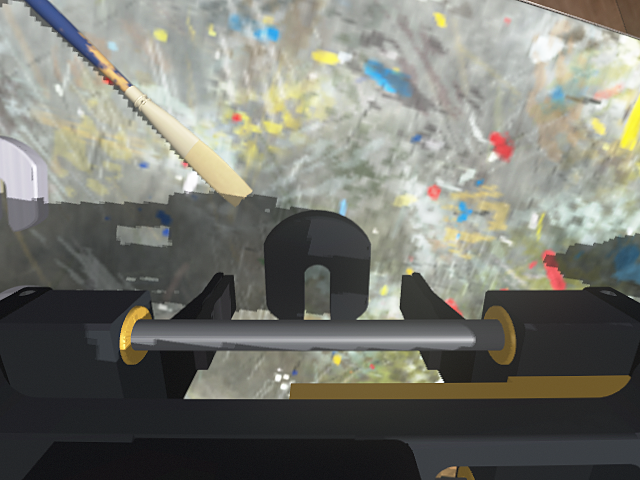

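Centred between the fingers (cols 265–370 between 235 and 400). Descend and grip.

Emit:
carry_out:
  deltas:
    - [-1,0,0,0.7,0,0,0]
    - [-1,0,0,1.3,0,0,0]
    - [-1,0,0,1.33,0,0,0]
    - [-1,0,0,1.33,0,0,0]

```text
time: 13.7
position: [0.4276, -0.0463, 0.0038]
tool_rot: [0.615, 0.789, 0.0, 0.002]
ft_force: [0.4, 0.3, 0.0]
grip_width: 0.0871
```

Emit:
carry_out:
  deltas:
    - [1,0,0,0,0,0,0]
    - [1,0,0,0,0,0,0]
    - [1,0,0,0,0,0,0]
    - [1,0,0,0,0,0,0]
    - [1,0,0,-0.3,0,0,0]
    - [1,0,0,-1,0,0,0]
  force: 45

```text
time: 14.3
position: [0.4248, -0.0455, 0.0262]
tool_rot: [0.615, 0.788, -0.001, -0.002]
ft_force: [-0.3, 0.1, -4.8]
grip_width: 0.0595
```

```bash
python3 - <<'E'
from h import *
o=st()
E
```

```text
t 14.30 pos [ 0.4248 -0.0455  0.0262] phi 104.08 z [-0.0048  0.0014 -1.    ] F [-0.27  0.06 -4.85] M [ 0.03  0.02 -0.02] w 0.0595
```

```bash
cat >> h.py <<'E'
SEAT_UP=np.array([15,-194,119.5]); ST=np.array([0,.0998,.995])
def hang(dx,h,base=SEAT_UP,st=ST): q=base+st*h+np.array([dx,0,0]); return npos(*q)
E
python3 - <<'E'
from h import *
print(hang(-90,12.5)); delta(hang(-90,12.5),tool(92.15,-.1,EX))
E
```

```text
[ 0.54498406 -0.10453049  0.1319375 ]
t 14.3 delta [-3.448  4.069 -4.257] [ 0.34 -5.83 11.93]
```

Emit:
carry_out:
  deltas:
    - [1,0,0,-2,0,0,0]
    - [1,0,0,-4,0,0,4]
    - [1,-1,1,-4.8,0.1,-2,8]
    - [1,-2,2.5,-4.8,0.2,-4,11.9]
    - [1,-3.2,4.07,-4.5,0.34,-5.83,11.93]
    - [1,-3.45,4.07,-4.26,0.34,-5.83,11.93]
    - [1,-3.45,4.07,-4.26,0.34,-5.83,11.93]
    - [1,-3.45,4.07,-4.26,0.34,-5.83,11.93]

```text
time: 15.1
position: [0.543, -0.1038, 0.1319]
tool_rot: [0.693, 0.719, -0.035, 0.035]
ft_force: [-0.1, 0.3, -4.8]
grip_width: 0.0596
```

```bash
python3 - <<'E'
from h import *
o=st();im,d,i=snap('scene','s11');cv2.imwrite('pics/s11c.png',cv2.resize(im[170:300,340:520],None,fx=4.4,fy=4.4)[:,:,::-1])
im,d,i=snap('top','t11');cv2.imwrite('pics/t11c.png',cv2.resize(im[150:270,320:460],None,fx=5,fy=5)[:,:,::-1])
print(toN(get_obs()['position']));delta(hang(-90,12.5),tool(92.15,-.1,EX))
E
```

```text
t 15.10 pos [ 0.543  -0.1038  0.1319] phi 92.13 z [ 0.0019 -0.0989 -0.9951] F [-0.06  0.29 -4.77] M [0.16 0.02 0.01] w 0.0596
[ -76.29134406 -192.06296557  132.67449847]
t 15.2 delta [-0.024  0.052  0.032] [ 0.03  0.01 -0.  ]
```

View pics/s11c.png

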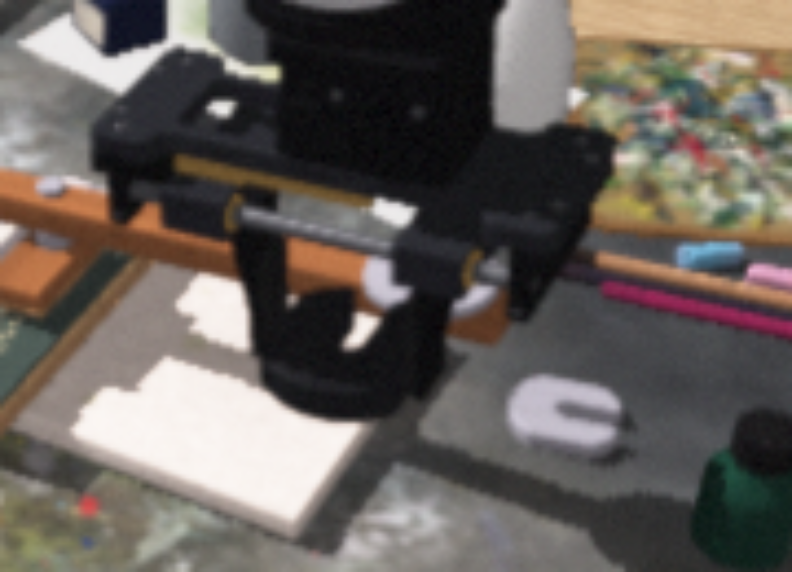

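View pics/t11c.png

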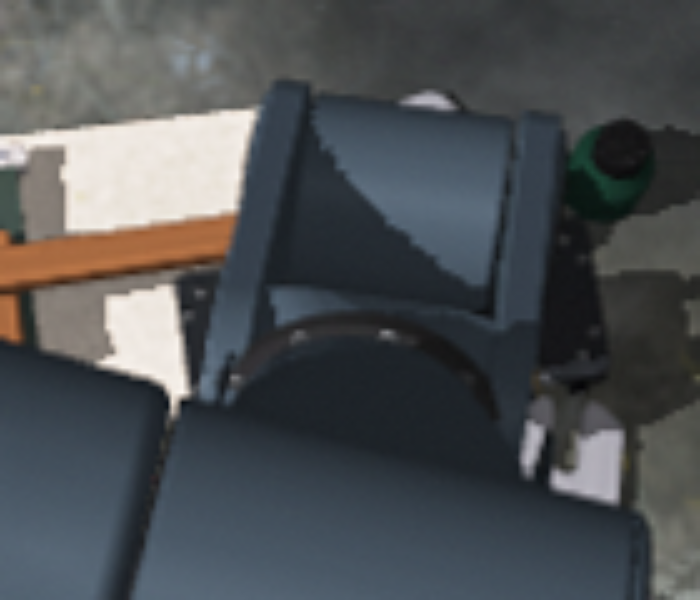

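Emit:
carry_out:
  deltas:
    - [1,0,0.8,0.02,0,0,0]
    - [1,-0.02,1.6,0.02,0,0,0]
    - [1,-0.02,2.2,0.02,0,0,0]
    - [1,-0.02,2.7,0.02,0,0,0]
    - [1,-0.02,3.0,0.02,0,0,0]
    - [1,-0.02,3.0,0.02,0,0,0]

```text
time: 15.8
position: [0.621, -0.1022, 0.1331]
tool_rot: [0.693, 0.719, -0.034, 0.038]
ft_force: [-0.2, 0.2, -4.5]
grip_width: 0.0594
```

```bash
python3 - <<'E'
from h import *
o=st();im,d,i=snap('scene','s12');cv2.imwrite('pics/s12c.png',cv2.resize(im[170:300,340:520],None,fx=4.4,fy=4.4)[:,:,::-1])
snap('wrist','w12')
print(toN(get_obs()['position']));delta(hang(0,12.5),tool(92.15,-.1,EX))
E
```

```text
t 15.80 pos [ 0.621  -0.1022  0.1331] phi 92.16 z [ 0.008  -0.1013 -0.9948] F [-0.23  0.2  -4.52] M [0.14 0.   0.01] w 0.0594
[  -0.44029624 -193.14657488  132.80302485]
t 15.9 delta [0.019 0.618 0.034] [0.1  0.06 0.01]
```

View pics/s12c.png

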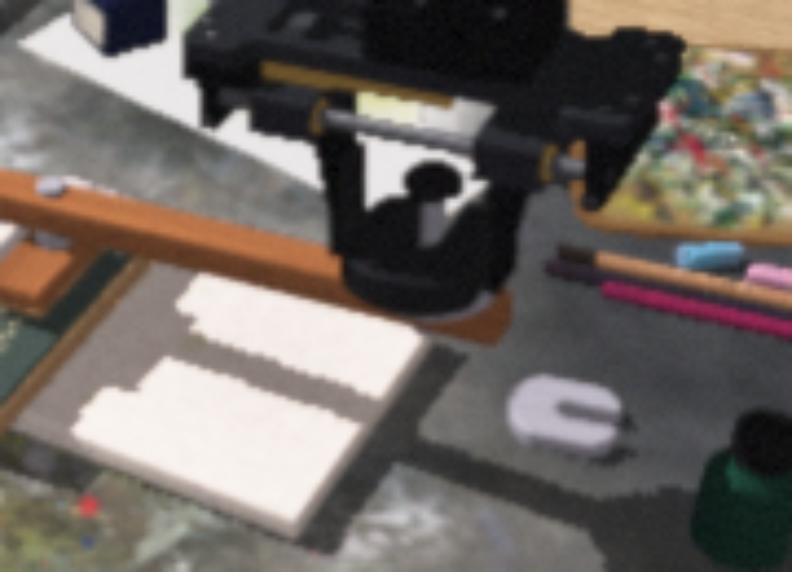

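View pics/w12.png

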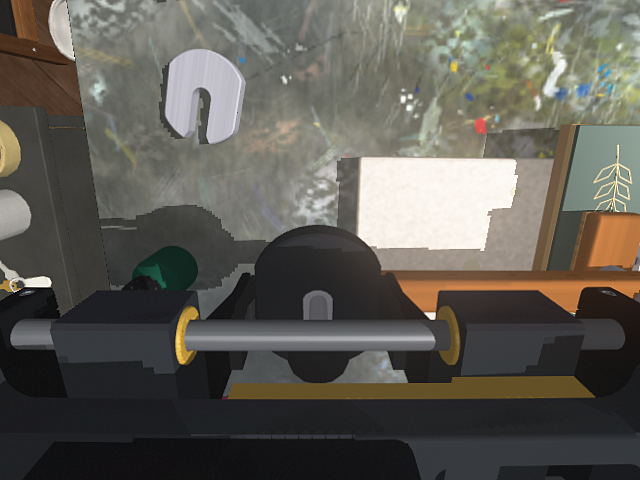

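Emit:
carry_out:
  deltas:
    - [1,0.02,0.25,0.02,0,0,0]
    - [1,0.02,0.45,0.02,0,0,0]
    - [1,0.02,0.58,0.02,0,0,0]
    - [1,0.02,0.62,0.02,0,0,0]
    - [1,0.02,0.62,0.02,0,0,0]
    - [1,0.02,0.62,0.02,0,0,0]

```text
time: 16.5
position: [0.636, -0.1014, 0.1324]
tool_rot: [0.693, 0.719, -0.034, 0.038]
ft_force: [-0.9, -0.3, -4.6]
grip_width: 0.0597
```

```bash
python3 - <<'E'
from h import *
o=st();snap('wrist','w13');im,d,i=load('w13');cv2.imwrite('pics/w13c.png',cv2.resize(im[210:400,200:440],None,fx=3,fy=3)[:,:,::-1])
print(toN(get_obs()['position']));delta(hang(0,2.5),tool(92.15,-.1,EX))
E
```

```text
t 16.50 pos [ 0.636  -0.1014  0.1324] phi 92.14 z [ 0.007  -0.1012 -0.9948] F [-0.85 -0.28 -4.57] M [ 0.2  -0.01 -0.01] w 0.0597
[  16.07100326 -193.09012793  132.41035967]
t 16.55 delta [ 0.016 -0.044  0.417] [ 0.18  0.09 -0.01]
```

View pics/w13c.png

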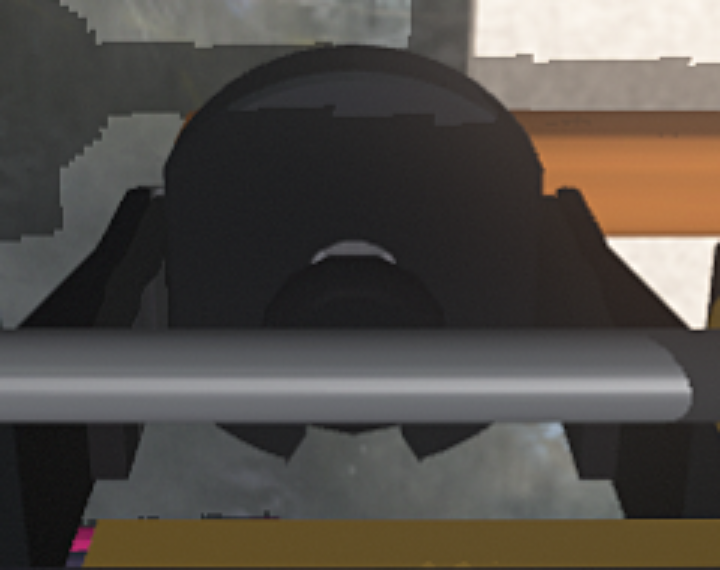

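Emit:
carry_out:
  deltas:
    - [1,0.01,-0.03,0.15,0,0,0]
    - [1,0.01,-0.04,0.3,0,0,0]
    - [1,0.01,-0.04,0.4,0,0,0]
    - [1,0.01,-0.04,0.44,0,0,0]
    - [1,0.01,-0.04,0.44,0,0,0]
    - [1,0.01,-0.04,0.44,0,0,0]

```text
time: 17.15
position: [0.6351, -0.1024, 0.1216]
tool_rot: [0.693, 0.719, -0.034, 0.038]
ft_force: [-1.2, 0.1, -2.3]
grip_width: 0.0598
```

```bash
python3 - <<'E'
from h import *
o=st()
print(toN(get_obs()['position']));delta(hang(0,2.5),tool(92.15,-.1,EX))
E
```

```text
t 17.15 pos [ 0.6351 -0.1024  0.1216] phi 92.14 z [ 0.0069 -0.1012 -0.9948] F [-1.2   0.14 -2.32] M [0.19 0.21 0.03] w 0.0598
[  15.12155576 -193.96840093  121.60945794]
t 17.15 delta [ 0.007 -0.005 -0.016] [ 0.18  0.09 -0.01]
```

Emit:
carry_out:
  deltas:
    - [0.2,0,0,0,0,0,0]
    - [-0.4,0,0,0,0,0,0]
    - [-1,0,0,0,0,0,0]
    - [-1,0,0,0,0,0,0]
    - [-1,0,0,0,0,0,0]
    - [-1,0,0,0,0,0,0]
    - [-1,0,0,0,0,0,0]
    - [-1,0,0,0,0,0,0]

```text
time: 17.95
position: [0.6353, -0.1024, 0.1215]
tool_rot: [0.693, 0.719, -0.034, 0.038]
ft_force: [-0.2, 0.5, 0.1]
grip_width: 0.0864
```

```bash
python3 - <<'E'
from h import *
o=st();snap('wrist','w14');im,d,i=load('w14');cv2.imwrite('pics/w14c.png',cv2.resize(im[210:400,200:440],None,fx=3,fy=3)[:,:,::-1])
im,d,i=snap('scene','s14');cv2.imwrite('pics/s14c.png',cv2.resize(im[170:300,340:520],None,fx=4.4,fy=4.4)[:,:,::-1])
E
```

```text
t 17.95 pos [ 0.6353 -0.1024  0.1215] phi 92.14 z [ 0.0075 -0.1013 -0.9948] F [-0.15  0.53  0.12] M [ 0.08 -0.03  0.03] w 0.0864
```

View pics/s14c.png

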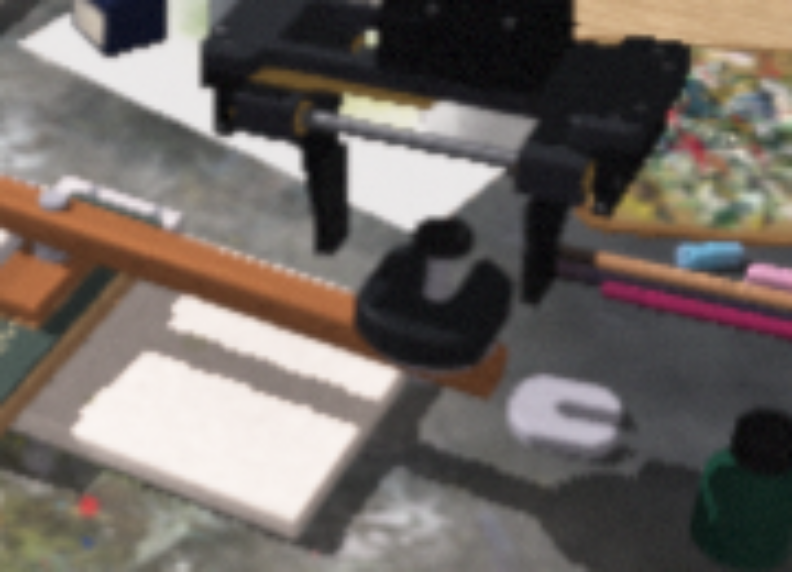

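View pics/w14c.png

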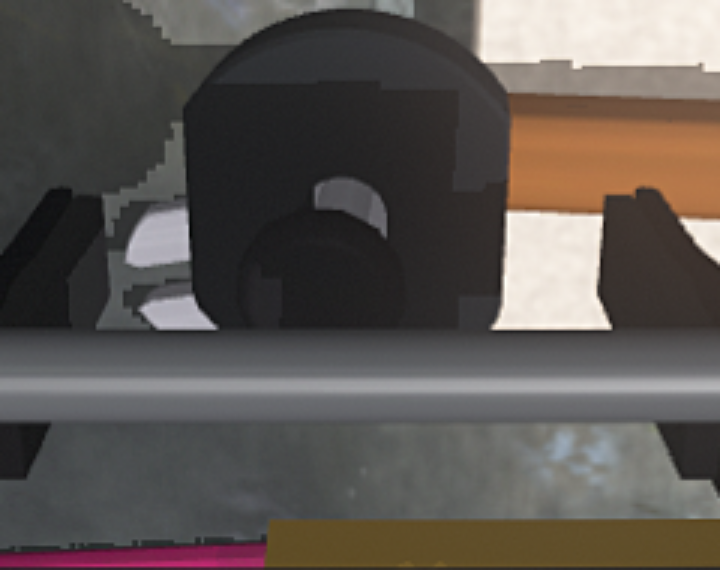

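```bash
python3 - <<'E'
from disc import *
print(fit('w12',.5188,-.2111,.013)); print(get_obs()['q'])
delta([.56,-.16,.22],tool(30)); print(delta(get_obs()['position']+np.array([0,0,.08]),tool(60)))
E
```

```text
((np.float64(0.009123976081530927), array([ 0.51925772, -0.21136327]), np.float64(-11.414109059099758)), np.float64(0.012670512048649496), np.float64(5001.0), 0.07232480496168137)
[-0.28752324  0.6661681   1.48834464 -0.11666258  0.9542644  -1.82990129]
t 18.05 delta [-2.579 -3.084 -3.708] [ 3.35  5.13 62.09]
t 18.05 delta [-0.325  0.012 -3.183] [ 1.84  5.61 32.12]
(array([-0.32463666,  0.01171028, -3.18346885]), array([ 1.83808719,  5.61006375, 32.12208485]))
```

Emit:
carry_out:
  deltas:
    - [-1,0,0,-0.5,0,0,0]
    - [-1,0,0,-1.5,0,0,0]
    - [-1,0,0,-3,0,0,0]
    - [-1,-0.2,0,-4,0,2,4]
    - [-1,-1,-1,-4,1,5,12]
    - [-1,-2,-2,-4,2,5.5,20]
    - [-1,-2.6,-3.1,-4,2,5.5,28]
    - [-1,-2.6,-3.1,-4,2,5.5,34]

```text
time: 18.85
position: [0.5567, -0.1616, 0.2285]
tool_rot: [0.876, 0.482, -0.002, 0.0]
ft_force: [0.8, 0.1, -0.4]
grip_width: 0.0869
```

```bash
python3 - <<'E'
from h import *
st()
snap('top','t15'); delta([.515,-.20,.20],tool(-8))
E
```

```text
t 18.85 pos [ 0.5567 -0.1616  0.2285] phi 57.66 z [-0.0029 -0.0017 -1.    ] F [ 0.76  0.13 -0.4 ] M [-0.01 -0.01  0.05] w 0.0869
t 18.9 delta [-2.241 -0.613  1.146] [5.000e-02 9.000e-02 6.555e+01]
```

Emit:
carry_out:
  deltas:
    - [-1,-0.4,0,0.2,0,0,8.5]
    - [-1,-0.8,0,0.4,0,0,17]
    - [-1,-1.2,-0.3,0.6,0,0,25.5]
    - [-1,-1.6,-0.5,0.8,0,0,34]
    - [-1,-2,-0.6,1,0,0,42.5]
    - [-1,-2.24,-0.6,1.1,0,0,51]
    - [-1,-2.24,-0.6,1.1,0,0,59.5]
    - [-1,-2.24,-0.6,1.1,0,0,65]

```text
time: 19.7
position: [0.5177, -0.1995, 0.2006]
tool_rot: [0.998, -0.061, -0.0, 0.001]
ft_force: [-0.4, 0.8, 0.9]
grip_width: 0.087
```

```bash
python3 - <<'E'
from h import *
st();delta([.5192,-.2113,.20],tool(-72))
E
```

```text
t 19.70 pos [ 0.5177 -0.1995  0.2006] phi -7.03 z [-6.0e-04 -1.6e-03 -1.0e+00] F [-0.38  0.79  0.87] M [-0.11  0.06 -0.05] w 0.0870
t 19.7 delta [0.117 0.46  0.024] [ 1.000e-01 -3.000e-02  6.497e+01]
```

Emit:
carry_out:
  deltas:
    - [-1,0.1,0.46,0,0,0,8.5]
    - [-1,0.1,0.46,0,0,0,17]
    - [-1,0.1,0.46,0,0,0,25.5]
    - [-1,0.1,0.46,0,0,0,34]
    - [-1,0.1,0.46,0,0,0,42.5]
    - [-1,0.1,0.46,0,0,0,51]
    - [-1,0.1,0.46,0,0,0,59.5]
    - [-1,0.1,0.46,0,0,0,66]

```text
time: 20.5
position: [0.519, -0.211, 0.2007]
tool_rot: [0.804, -0.595, 0.0, 0.001]
ft_force: [0.5, -0.2, 0.5]
grip_width: 0.0868
```

```bash
python3 - <<'E'
from h import *
st();delta([.5192,-.2113,.06],tool(-101.4)); delta([.5192,-.2113,.002],tool(-101.4))
E
```

```text
t 20.50 pos [ 0.519  -0.211   0.2007] phi -73.03 z [-4.0e-04 -1.9e-03 -1.0e+00] F [ 0.51 -0.19  0.47] M [-0.09  0.14  0.02] w 0.0868
t 20.5 delta [ 3.00e-03 -9.00e-03  5.63e+00] [ 0.03 -0.11 28.37]
t 20.5 delta [-1.00e-03 -1.10e-02  7.95e+00] [ 0.03 -0.11 28.37]
```

Emit:
carry_out:
  deltas:
    - [-1,0,-0.01,0.5,0,0,8.5]
    - [-1,0,-0.01,1.5,0,0,17]
    - [-1,0,-0.01,3,0,0,25.5]
    - [-1,0,-0.01,4.5,0,0,28.4]
    - [-1,0,-0.01,5.6,0,0,28.4]
    - [-1,0,-0.01,6.2,0,0,28.4]
    - [-1,0,-0.01,6.5,0,0,28.4]
    - [-1,0,-0.01,6.5,0,0,28.4]

```text
time: 21.3
position: [0.5185, -0.2111, 0.037]
tool_rot: [-0.635, 0.773, 0.0, -0.001]
ft_force: [0.2, -1.0, 0.4]
grip_width: 0.0871
```

```bash
python3 - <<'E'
from h import *
st();snap('wrist','w16');print(st()['q']);delta([.5192,-.2113,.002],tool(-101.4))
from disc import fit
print(fit('w16',.5192,-.2113,.013))
E
```

```text
t 21.30 pos [ 0.5185 -0.2111  0.037 ] phi -101.20 z [-2.3e-03 -7.0e-04 -1.0e+00] F [ 0.18 -0.99  0.41] M [-0.03  0.19  0.05] w 0.0871
t 21.35 pos [ 0.5189 -0.2114  0.0378] phi -101.22 z [-9.0e-04 -1.6e-03 -1.0e+00] F [-0.46  0.84 -0.41] M [ 0.01  0.11 -0.01] w 0.0872
[-0.58525352  0.71716085  1.73038946 -0.00286467  0.69386005  1.18352413]
t 21.35 delta [-0.009 -0.01   1.433] [ 0.03 -0.1   0.18]
((np.float64(0.003990778384624827), array([ 0.51981344, -0.21272916]), np.float64(-10.986390692092954)), np.float64(0.012724261168695974), np.float64(7700.0), 0.07227259129285812)
```

View pics/w16.png

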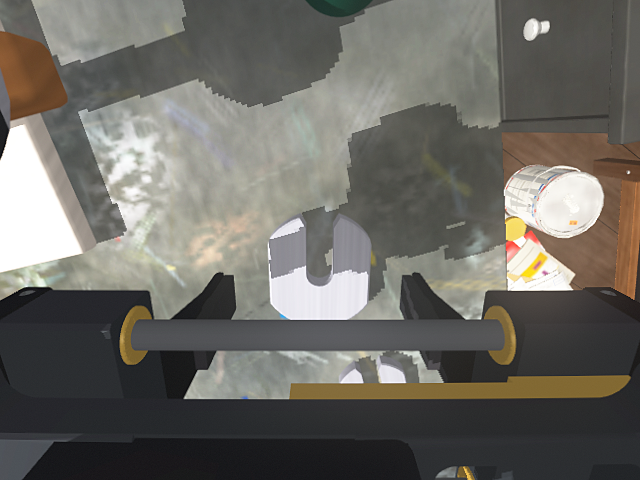

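Emit:
carry_out:
  deltas:
    - [-1,0.02,-0.02,0.7,0,0,0]
    - [-1,0.02,-0.02,1.3,0,0,0]
    - [-1,0.02,-0.02,1.42,0,0,0]
    - [-1,0.02,-0.02,1.42,0,0,0]
    - [-1,0.02,-0.02,1.42,0,0,0]

```text
time: 21.85
position: [0.5189, -0.2121, 0.0024]
tool_rot: [-0.634, 0.773, -0.0, -0.001]
ft_force: [0.4, 0.3, -0.5]
grip_width: 0.0867
```

Emit:
carry_out:
  deltas:
    - [1,0,0,0,0,0,0]
    - [1,0,0,0,0,0,0]
    - [1,0,0,0,0,0,0]
    - [1,0,0,0,0,0,0]
    - [1,0,0,-0.4,0,0,0]
    - [1,0,0,-2,0,0,0]
    - [1,0,0,-4,0,0,0]
    - [1,0,0,-6,0,0,0]
  force: 45

```text
time: 22.65
position: [0.5178, -0.2111, 0.1531]
tool_rot: [-0.634, 0.773, 0.001, -0.001]
ft_force: [0.4, -1.4, -3.5]
grip_width: 0.0593
```

```bash
python3 - <<'E'
from h import *
st();im,d,i=snap('wrist','w17');delta([.58,-.22,.22],tool(-36)); cv2.imwrite('pics/w17c.png',im[200:400,180:460,::-1])
E
```

```text
t 22.65 pos [ 0.5178 -0.2111  0.1531] phi -101.29 z [-3.9e-03  4.0e-04 -1.0e+00] F [ 0.44 -1.36 -3.53] M [-0.1   0.05  0.01] w 0.0593
t 22.7 delta [-0.19  -2.327 -2.304] [ -0.37  -0.71 -65.25]
```

View pics/w17c.png

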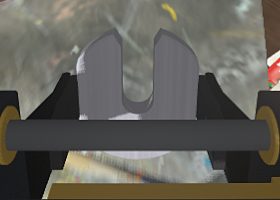

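Emit:
carry_out:
  deltas:
    - [1,0,0,-1,0,0,-8.5]
    - [1,0,-0.5,-2,0,0,-17]
    - [1,0,-1,-2.8,0,0,-25.5]
    - [1,-0.1,-1.6,-2.8,0,0,-34]
    - [1,-0.2,-2.3,-2.8,0,0,-42.5]
    - [1,-0.2,-2.3,-2.8,0,0,-51]
    - [1,-0.2,-2.3,-2.8,0,0,-59.5]
    - [1,-0.2,-2.3,-2.8,0,0,-66]

```text
time: 23.5
position: [0.5756, -0.2174, 0.2213]
tool_rot: [0.954, -0.3, -0.002, 0.001]
ft_force: [-0.0, 1.2, -3.2]
grip_width: 0.059
```

```bash
python3 - <<'E'
from h import *
st();delta([.70,-.21,.23],tool(30))
im,d,i=load('t15');cv2.imwrite('pics/t15c.png',cv2.resize(im[150:270,320:460],None,fx=5,fy=5)[:,:,::-1])
im,d,i=snap('scene','s17');cv2.imwrite('pics/s17c.png',cv2.resize(im[170:300,300:520],None,fx=3.6,fy=4)[:,:,::-1])
E
```

```text
t 23.50 pos [ 0.5756 -0.2174  0.2213] phi -34.97 z [-3.3e-03 -1.0e-04 -1.0e+00] F [-0.05  1.19 -3.21] M [-0.09  0.09 -0.03] w 0.0590
t 23.5 delta [ 3.909 -3.094 -0.366] [ 2.000e-02  2.000e-01 -6.497e+01]
```

View pics/t15c.png

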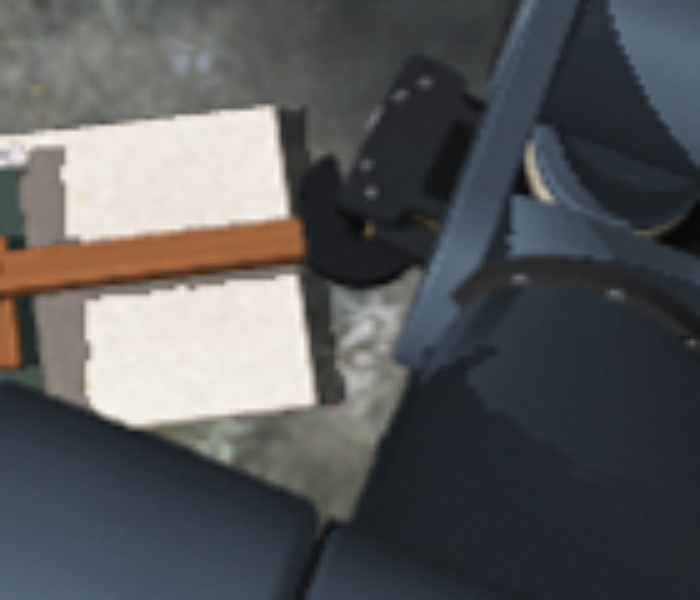

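View pics/s17c.png

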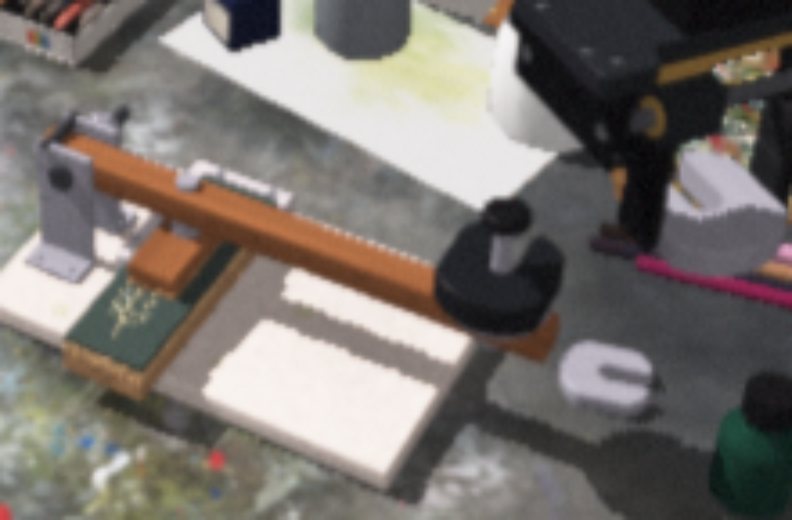

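Emit:
carry_out:
  deltas:
    - [1,0.5,-0.4,-0.3,0,0,-8.5]
    - [1,1,-0.8,-0.4,0,0,-17]
    - [1,1.5,-1.2,-0.4,0,0,-25.5]
    - [1,2,-1.6,-0.4,0,0,-34]
    - [1,2.6,-2,-0.4,0,0,-42.5]
    - [1,3.2,-2.5,-0.4,0,0,-51]
    - [1,3.9,-3.1,-0.4,0,0,-59.5]
    - [1,3.9,-3.1,-0.4,0,0,-65]

```text
time: 24.35
position: [0.7028, -0.2104, 0.2307]
tool_rot: [0.966, 0.258, -0.0, 0.0]
ft_force: [0.3, -0.0, -3.2]
grip_width: 0.0591
```

```bash
python3 seat.py s17 104 116; python3 - <<'E'
from h import *
st();snap('scene','s18');snap('top','t18');snap('wrist','w18')
delta(npos(110,-197,200),tool(92.15))
im,d,i=load('t18');cv2.imwrite('pics/t18c.png',cv2.resize(im[150:270,320:460],None,fx=5,fy=5)[:,:,::-1])
E
python3 seat.py t18 104 116;
```

```text
plane [  0.0406   0.0118 113.8373] 604
knob [   9.3858 -198.4208  145.4159] 148.43498535813876 120 ext [  -0.5823 -210.5381  131.9032] [  24.3715 -184.5814  149.676 ]
hull circ ((13.869939804077148, -198.73455810546875), 37.87896728515625) ellipse ((14.540933609008789, -197.48963928222656), (65.87007904052734, 78.0130386352539), 87.20079803466797)
t 24.35 pos [ 0.7028 -0.2104  0.2307] phi 29.94 z [-1.e-04 -7.e-04 -1.e+00] F [ 0.31 -0.04 -3.23] M [-0.04  0.09  0.02] w 0.0591
t 24.5 delta [ 3.195 -3.19   1.224] [ -0.19   0.12 -62.61]
plane [ -0.0581   0.0279 117.5212] 99
knob [  16.3142 -198.9283  144.7533] 149.17348078018242 49 ext [   2.1488 -207.6941  138.7652] [  26.0399 -185.7789  151.4285]
hull circ ((21.072153091430664, -196.16915893554688), 30.992280960083008) ellipse ((20.728660583496094, -194.53318786621094), (59.44847869873047, 64.5908203125), 44.127017974853516)
```

View pics/t18c.png

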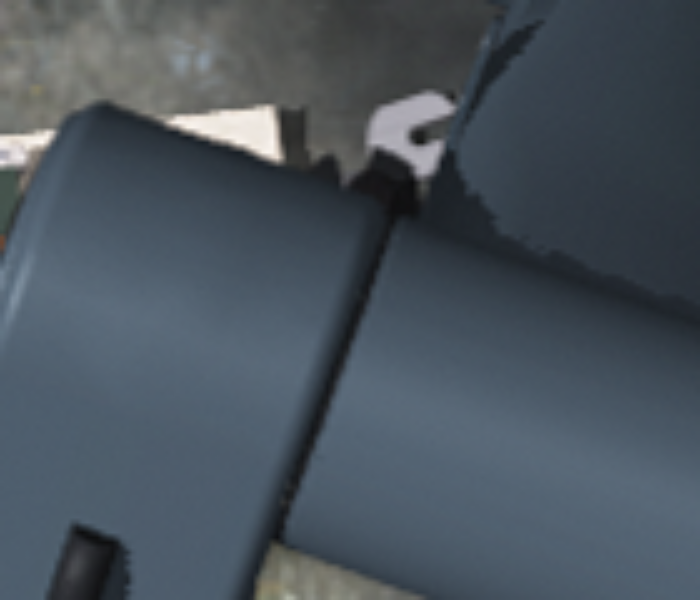

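View pics/w18.png

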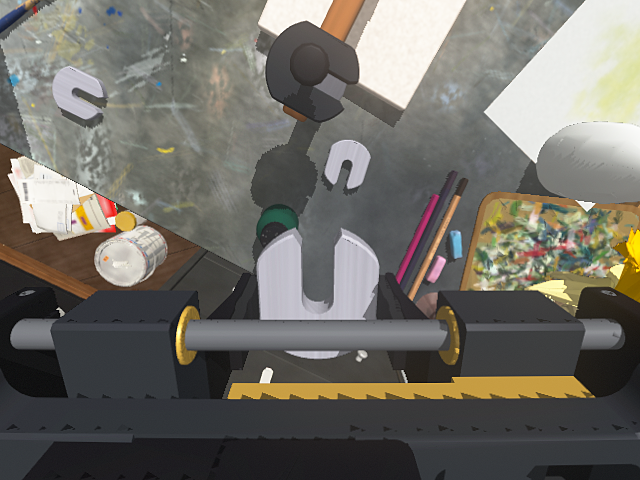

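```bash
python3 seat.py w18 104 116;python3 - <<'E'
from disc import *
print(fit('w18',.635,-.107,.110)); b=fit('w18',.635,-.107,.110); print(toN(np.r_[b[0][1],0]))
E
```

```text
plane [ -0.0014   0.0007 109.8367] 4851
knob [  14.7641 -197.9497  144.0512] 145.43778455736404 1333 ext [   1.466  -210.7817  137.2126] [  27.806  -184.5209  147.6191]
hull circ ((15.881620407104492, -196.96051025390625), 36.303871154785156) ellipse ((16.12567138671875, -197.2884063720703), (66.96858978271484, 73.9665756225586), 88.60685729980469)
((np.float64(0.07339369417219209), array([ 0.63569465, -0.10572669]), np.float64(2.103644649201044)), np.float64(0.10972130686026288), np.float64(4836.0), 0.07201436907052994)
[  15.6018633  -197.35092995    0.        ]disc.py:7: RuntimeWarning: overflow encountered in exp
  sd=lambda t:1/(1+np.exp(t/.0005))
```

Emit:
carry_out:
  deltas:
    - [1,0.4,-0.4,0,0,0,-8.5]
    - [1,0.8,-0.8,0,0,0,-17]
    - [1,1.2,-1.2,0,0,0,-25.5]
    - [1,1.8,-1.6,0,0,0,-34]
    - [1,2.4,-2.2,0,0,0,-42.5]
    - [1,3.0,-2.8,0,0,0,-51]
    - [1,3.2,-3.2,0.2,0,0,-59.5]
    - [1,3.2,-3.2,0.4,0,0,-62.6]

```text
time: 25.3
position: [0.7297, -0.0995, 0.2215]
tool_rot: [0.692, 0.722, -0.001, -0.001]
ft_force: [-0.8, -0.4, -2.6]
grip_width: 0.0594
```

```bash
python3 - <<'E'
from h import *
st();snap('wrist','w19');print(toN(get_obs()['position']));delta(npos(105,-197,119),tool(92.15))
E
python3 seat.py w19 104 116
```

```text
t 25.30 pos [ 0.7297 -0.0995  0.2215] phi 92.46 z [-0.0026  0.     -1.    ] F [-0.78 -0.39 -2.6 ] M [ 0.02  0.07 -0.02] w 0.0594
[ 109.12825284 -195.6291107   220.17800043]
t 25.35 delta [-0.054 -0.147  4.048] [-0.26  0.01  0.29]
plane [  0.0039   0.0004 109.7441] 4826
knob [  14.4568 -197.3981  144.115 ] 145.38790700270158 1312 ext [   1.5846 -210.4336  139.4367] [  27.4908 -184.2932  147.3232]
hull circ ((15.794417381286621, -197.23968505859375), 36.306888580322266) ellipse ((15.900777816772461, -197.38742065429688), (67.41317749023438, 73.88440704345703), 92.76274108886719)
```

View pics/w19.png

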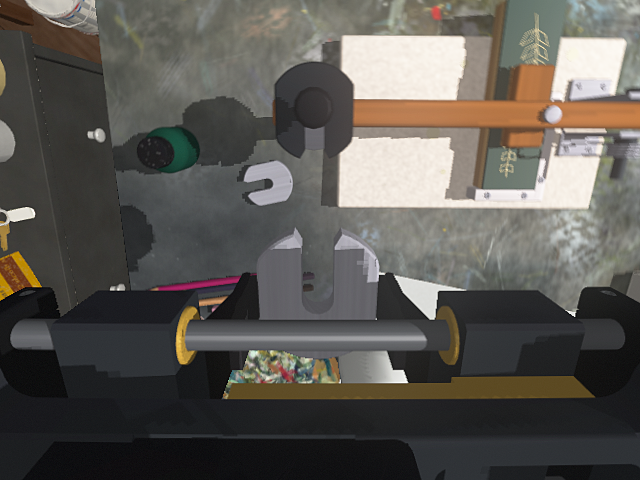

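```bash
python3 - <<'E'
from h import *
for fn in('top0','scene0'):
    im,d,i=load(fn);C=cloud(i,d).reshape(-1,3)
    m=(C[:,0]>.6)&(C[:,0]<1)&(C[:,1]>-.3)&(C[:,1]<.1)&(C[:,2]>.06)&(C[:,2]<.6)
    Q=C[m]
    H={}
    for p in Q: 
        k=(round(p[0]/.04)*.04,round(p[1]/.04)*.04); H[k]=max(H.get(k,0),p[2])
    print(fn,{(round(a,2),round(b,2)):round(v,2) for (a,b),v in sorted(H.items())})
E
```

```text
top0 {(0.6, -0.12): np.float64(0.13), (0.6, -0.08): np.float64(0.13), (0.6, -0.04): np.float64(0.12), (0.6, 0.0): np.float64(0.11), (0.6, 0.04): np.float64(0.1), (0.6, 0.08): np.float64(0.1), (0.64, -0.24): np.float64(0.07), (0.64, -0.12): np.float64(0.18), (0.64, -0.08): np.float64(0.18), (0.64, -0.04): np.float64(0.11), (0.64, 0.0): np.float64(0.11), (0.64, 0.04): np.float64(0.11), (0.64, 0.08): np.float64(0.11), (0.68, -0.28): np.float64(0.07), (0.68, -0.24): np.float64(0.08), (0.68, -0.08): np.float64(0.12), (0.84, -0.16): np.float64(0.24), (0.84, -0.12): np.float64(0.24), (0.84, -0.08): np.float64(0.22), (0.88, -0.28): np.float64(0.18), (0.88, -0.24): np.float64(0.23), (0.88, -0.2): np.float64(0.25), (0.88, -0.16): np.float64(0.26), (0.88, -0.12): np.float64(0.25), (0.88, -0.08): np.float64(0.23), (0.88, -0.04): np.float64(0.11), (0.88, 0.0): np.float64(0.11), (0.92, -0.28): np.float64(0.16), (0.92, -0.24): np.float64(0.23), (0.92, -0.2): np.float64(0.23), (0.92, -0.12): np.float64(0.21), (0.92, -0.04): np.float64(0.19), (0.92, 0.0): np.float64(0.19), (0.92, 0.08): np.float64(0.
[... 1023 characters left out ...]
: np.float64(0.18), (0.88, -0.24): np.float64(0.22), (0.88, -0.2): np.float64(0.25), (0.88, -0.16): np.float64(0.26), (0.88, -0.12): np.float64(0.25), (0.88, -0.08): np.float64(0.24), (0.88, -0.04): np.float64(0.11), (0.88, 0.0): np.float64(0.1), (0.92, -0.28): np.float64(0.14), (0.92, -0.24): np.float64(0.23), (0.92, -0.2): np.float64(0.23), (0.92, -0.08): np.float64(0.08), (0.92, -0.04): np.float64(0.19), (0.92, 0.0): np.float64(0.19), (0.92, 0.08): np.float64(0.08), (0.96, -0.28): np.float64(0.15), (0.96, -0.24): np.float64(0.23), (0.96, -0.2): np.float64(0.23), (0.96, -0.08): np.float64(0.18), (0.96, -0.04): np.float64(0.19), (0.96, 0.08): np.float64(0.07), (1.0, -0.24): np.float64(0.2)}
```

```bash
python3 - <<'E'
from h import *
delta(npos(100,-197.3,119),tool(92.15))
E
```

```text
t 25.35 delta [-0.065 -0.347  4.049] [-0.26  0.01  0.29]
```

Emit:
carry_out:
  deltas:
    - [1,-0.06,-0.34,0.5,-0.2,0,0.3]
    - [1,-0.06,-0.34,1.5,-0.2,0,0.3]
    - [1,-0.06,-0.34,2.7,-0.2,0,0.3]
    - [1,-0.06,-0.34,3.6,-0.2,0,0.3]
    - [1,-0.06,-0.34,4,-0.2,0,0.3]
    - [1,-0.06,-0.34,4,-0.2,0,0.3]
    - [1,-0.06,-0.34,4,-0.2,0,0.3]

```text
time: 26.05
position: [0.7226, -0.1044, 0.1226]
tool_rot: [0.695, 0.719, 0.001, 0.002]
ft_force: [0.2, -0.2, -2.9]
grip_width: 0.0591
```

```bash
python3 - <<'E'
from h import *
st();snap('wrist','w20');im,d,i=snap('scene','s20');cv2.imwrite('pics/s20c.png',cv2.resize(im[170:300,340:520],None,fx=4.4,fy=4.4)[:,:,::-1])
print(toN(get_obs()['position']));delta(npos(14.6,-197.3,118.5),tool(92.15))
E
```

```text
t 26.05 pos [ 0.7226 -0.1044  0.1226] phi 91.94 z [ 0.0037 -0.0016 -1.    ] F [ 0.22 -0.21 -2.86] M [0.06 0.02 0.  ] w 0.0591
[ 103.0684539  -199.29864959  123.55317788]
t 26.15 delta [ 0.069 -3.54   0.183] [ 0.31  0.13 -0.18]
```

View pics/w20.png

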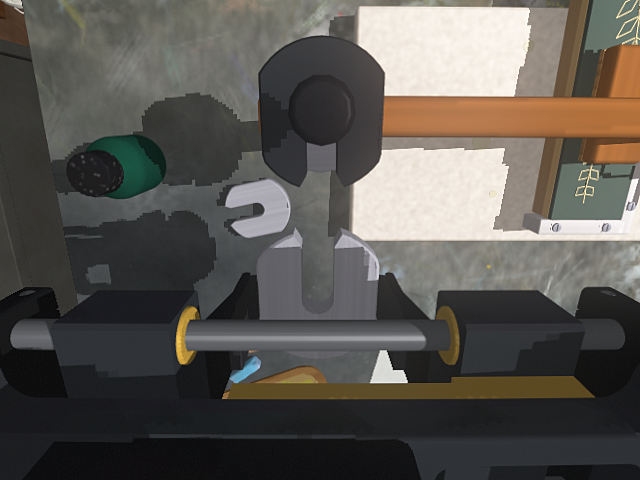

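View pics/s20c.png

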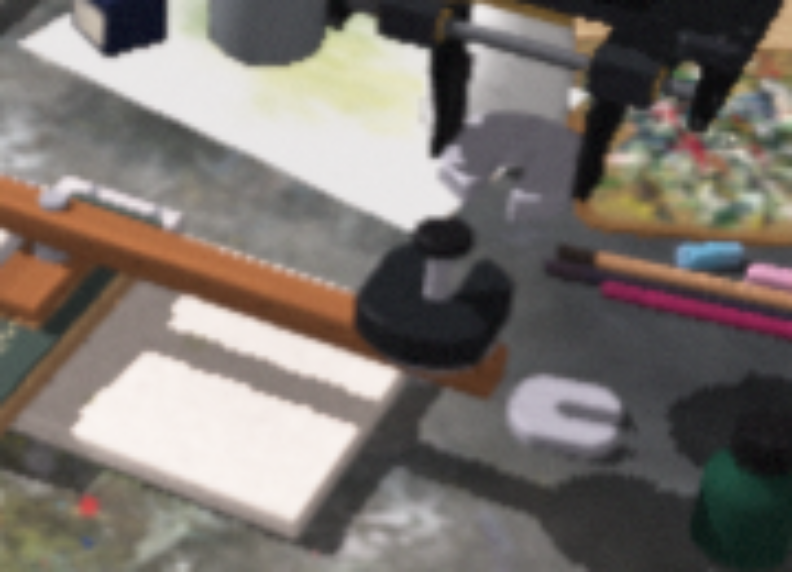

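Emit:
carry_out:
  deltas:
    - [1,0.07,0,0.18,0.3,0.1,-0.2]
    - [1,0.07,-0.5,0.18,0.3,0.1,-0.2]
    - [1,0.07,-1.0,0.18,0.3,0.1,-0.2]
    - [1,0.07,-1.4,0.18,0.3,0.1,-0.2]
    - [1,0.07,-1.7,0.18,0.3,0.1,-0.2]
    - [1,0.07,-1.7,0.18,0.3,0.1,-0.2]
    - [1,0.07,-1.7,0.18,0.3,0.1,-0.2]

```text
time: 26.85
position: [0.68, -0.1038, 0.1173]
tool_rot: [0.693, 0.721, -0.001, -0.001]
ft_force: [0.0, -0.0, -2.8]
grip_width: 0.0595
```

```bash
python3 - <<'E'
from h import *
st();snap('wrist','w21')
print(toN(get_obs()['position']));delta(npos(14.6,-197.3,118),tool(92.15))
E
```

```text
t 26.85 pos [ 0.68   -0.1038  0.1173] phi 92.21 z [-2.e-03  2.e-04 -1.e+00] F [ 0.   -0.03 -2.76] M [ 0.01 -0.01  0.01] w 0.0595
[  60.12448919 -197.12040397  117.29399672]
t 26.9 delta [-0.005 -1.821 -0.025] [-0.1  -0.01  0.06]
```

View pics/w21.png

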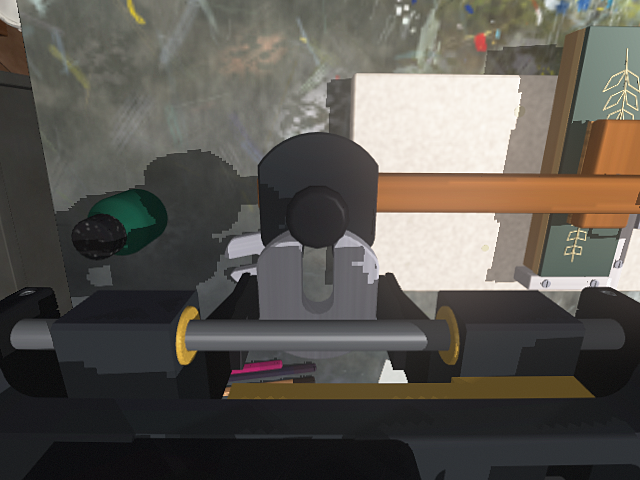

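Emit:
carry_out:
  deltas:
    - [1,0,-0.4,-0.02,0,0,0]
    - [1,0,-0.8,-0.02,0,0,0]
    - [1,0,-1.2,-0.02,0,0,0]
    - [1,0,-1.5,-0.02,0,0,0]
    - [1,0,-1.7,-0.02,0,0,0]
    - [1,0,-1.82,-0.02,0,0,0]
    - [1,0,-1.82,-0.02,0,0,0]
    - [1,0,-1.82,-0.02,0,0,0]

```text
time: 27.7
position: [0.6344, -0.1055, 0.1177]
tool_rot: [0.693, 0.721, -0.001, -0.001]
ft_force: [-0.9, 0.3, -3.4]
grip_width: 0.0594
```

```bash
python3 - <<'E'
from h import *
st();snap('wrist','w22')
print(toN(get_obs()['position']));delta(npos(14.6,-197.3,112.5),tool(92.15))
im,d,i=snap('scene','s22');cv2.imwrite('pics/s22c.png',cv2.resize(im[170:300,340:520],None,fx=4.4,fy=4.4)[:,:,::-1])
E
```

```text
t 27.70 pos [ 0.6344 -0.1055  0.1177] phi 92.21 z [-2.5e-03  3.0e-04 -1.0e+00] F [-0.88  0.32 -3.44] M [ 0.04  0.01 -0.01] w 0.0594
[  14.33649653 -197.10188071  117.67425641]
t 27.75 delta [-0.008  0.011  0.207] [-0.14 -0.02  0.07]
```

View pics/s22c.png

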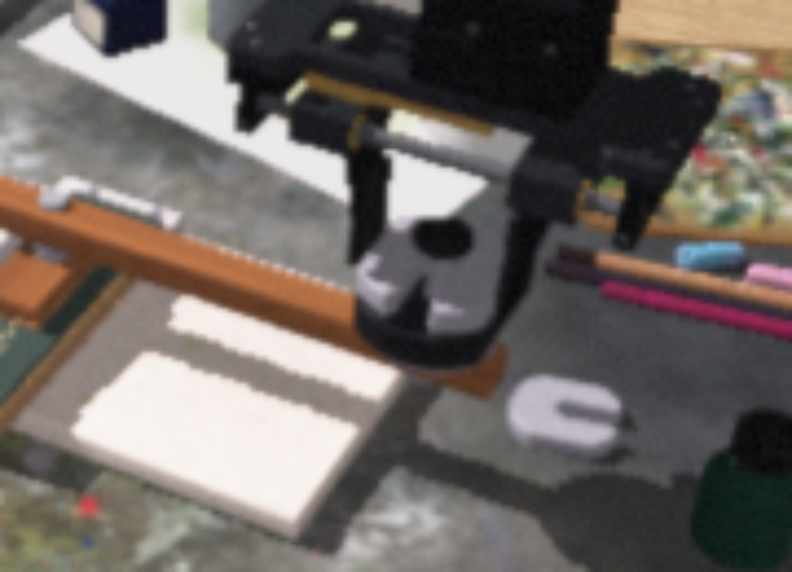

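View pics/w22.png

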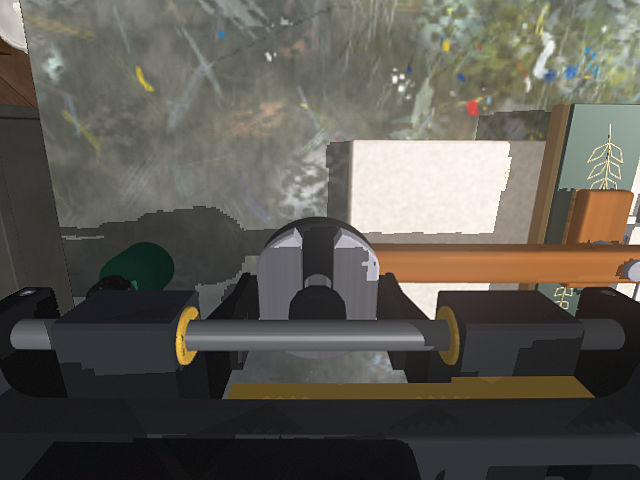

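Home around the stem. Lower onto the thick disc until contact (Fz rises).

Emit:
carry_out:
  deltas:
    - [1,0,0.01,0.1,0,0,0]
    - [1,0,0.01,0.18,0,0,0]
    - [1,0,0.01,0.22,0,0,0]
    - [1,0,0.01,0.22,0,0,0]
    - [1,0,0.01,0.22,0,0,0]

```text
time: 28.3
position: [0.6347, -0.1055, 0.1139]
tool_rot: [0.693, 0.721, -0.001, -0.001]
ft_force: [-2.4, 0.6, 6.5]
grip_width: 0.0595
```

```bash
python3 - <<'E'
from h import *
st();print(toN(get_obs()['position']))
E
```

```text
t 28.30 pos [ 0.6347 -0.1055  0.1139] phi 92.24 z [-1.9e-03 -4.0e-04 -1.0e+00] F [-2.4   0.64  6.54] M [-0.04  0.39 -0.06] w 0.0595
[  14.60590817 -197.10505036  113.94991682]
```

Emit:
carry_out:
  deltas:
    - [1,0,0,-0.04,0,0,0]
    - [0.2,0,0,-0.05,0,0,0]
    - [-0.4,0,0,-0.05,0,0,0]
    - [-1,0,0,-0.05,0,0,0]
    - [-1,0,0,-0.05,0,0,0]
    - [-1,0,0,-0.05,0,0,0]

```text
time: 28.9
position: [0.6341, -0.1054, 0.113]
tool_rot: [0.693, 0.721, -0.001, -0.002]
ft_force: [-1.0, 0.5, -0.6]
grip_width: 0.0772
```

Emit:
carry_out:
  deltas:
    - [-1,0,0,-0.4,0,0,0]
    - [-1,0,0,-1.2,0,0,0]
    - [-1,0,0,-2.6,0,0,0]
    - [-1,0,0,-4,0,0,0]
    - [-1,0,1,-5,0,0,0]
    - [-1,0,2.5,-5,0,0,0]
    - [-1,0,2.5,-5,0,0,0]
    - [-1,0,2.5,-5,0,0,0]

```text
time: 29.7
position: [0.6968, -0.1028, 0.238]
tool_rot: [0.693, 0.721, -0.001, -0.002]
ft_force: [-0.6, -0.1, -0.1]
grip_width: 0.087
```

```bash
python3 - <<'E'
from disc import *
st();im,d,i=snap('wrist','w23')
im,d,i=snap('scene','s23');cv2.imwrite('pics/s23c.png',cv2.resize(im[170:300,300:520],None,fx=3.6,fy=4)[:,:,::-1])
b=fit('w23',.635,-.107,.123); print(b,toN(np.r_[b[0][1],0]))
E
python3 seat.py w23 118 128
```

```text
t 29.70 pos [ 0.6968 -0.1028  0.238 ] phi 92.24 z [-4.3e-03  6.0e-04 -1.0e+00] F [-0.61 -0.11 -0.08] M [ 0.02  0.05 -0.02] w 0.0870
((np.float64(0.008788725440523889), array([ 0.63552599, -0.10545445]), np.float64(-177.71575931821081)), np.float64(0.12271955146907781), np.float64(4306.0), 0.0717700645327568) [  15.44353341 -197.07255398    0.        ]
plane [  0.0015   0.0005 122.7949] 4309
knob [  14.4154 -197.254   144.4616] 145.47815976635377 880 ext [   1.8288 -209.722   143.0104] [  27.1149 -184.6325  146.5695]
hull circ ((15.155695915222168, -197.02828979492188), 36.14067840576172) ellipse ((14.899184226989746, -197.34762573242188), (67.76345825195312, 73.67444610595703), 88.95755004882812)disc.py:7: RuntimeWarning: overflow encountered in exp
  sd=lambda t:1/(1+np.exp(t/.0005))
```

View pics/w23.png

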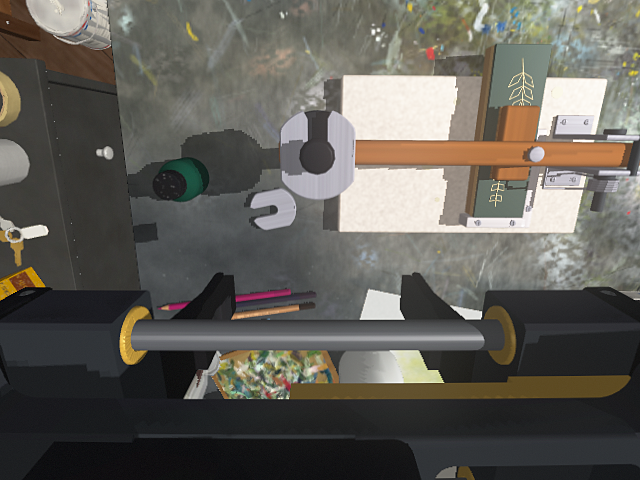

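View pics/s23c.png

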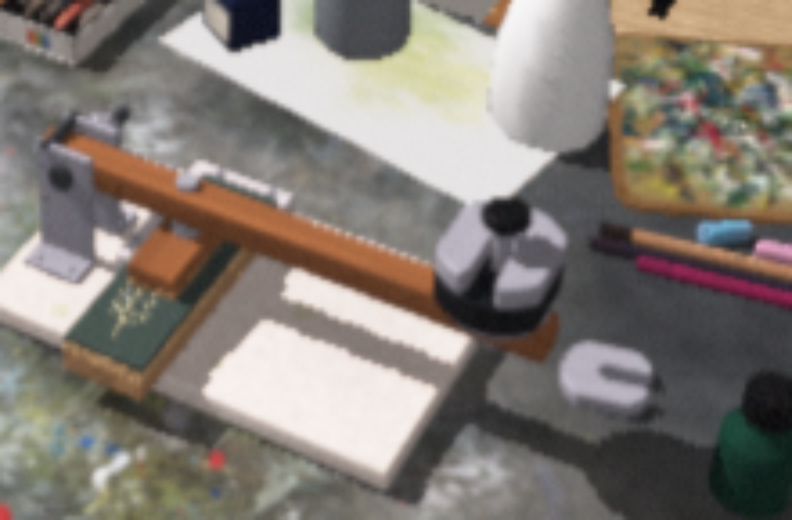

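```bash
python3 - <<'E'
from h import *
delta(npos(75,0,190),tool(92.15))
E
```

```text
t 29.8 delta [ 7.865e+00 -5.000e-03  1.911e+00] [-0.34 -0.08  0.06]
```

Emit:
carry_out:
  deltas:
    - [-1,2,0,0,0,0,0]
    - [-1,4,0,0,0,0,0]
    - [-1,6,0,0.5,0,0,0]
    - [-1,7.8,0,1.5,0,0,0]
    - [-1,7.8,0,1.9,0,0,0]
    - [-1,7.8,0,1.9,0,0,0]
    - [-1,7.8,0,1.9,0,0,0]

```text
time: 30.5
position: [0.6891, 0.0906, 0.1908]
tool_rot: [0.694, 0.72, -0.001, -0.001]
ft_force: [0.6, -0.2, -0.2]
grip_width: 0.0871
```

```bash
python3 - <<'E'
from h import *
st();im,d,i=snap('wrist','w24')
cv2.imwrite('pics/w24c.png',cv2.resize(im[60:285,230:430],None,fx=2.6,fy=2.6,interpolation=cv2.INTER_CUBIC)[:,:,::-1])
E
```

```text
t 30.50 pos [0.6891 0.0906 0.1908] phi 92.18 z [-3.9e-03 -3.0e-04 -1.0e+00] F [ 0.64 -0.22 -0.23] M [-0.04 -0.04  0.02] w 0.0871
```

View pics/w24.png

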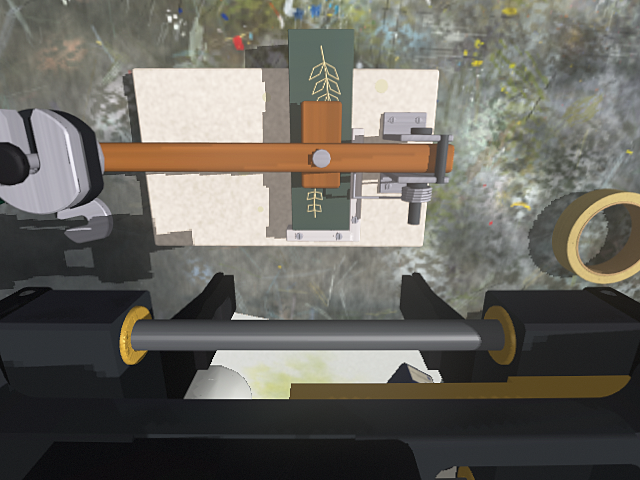

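View pics/w24c.png

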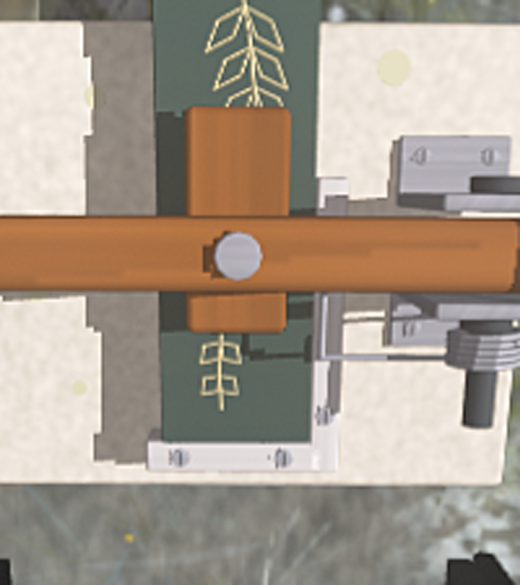

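```bash
cat > c.py <<'E'
from fitp import *
def rep(n,P):
    v,p=line(P); Q=np.array([toN(np.r_[q,0]) for q in P]); A=np.polyfit(Q[:,0],Q[:,1],1) if np.ptp(Q[:,0])>np.ptp(Q[:,1]) else np.polyfit(Q[:,1],Q[:,0],1); print(n,'slope deg %.2f'%np.degrees(A[0]),'icept %.1f'%A[1],len(P))
rep('base front',np.r_[edge_cols(range(140,282,3),.018,.018,60,80),edge_cols(range(360,432,3),.018,.018,60,80)])
rep('base left',edge_rows(range(74,135,2),.018,.018,125,165,1))
rep('base right',edge_rows(range(74,105,2),.018,.018,446,420,-1))
L=np.r_[edge_rows(range(34,140,2),.042,.042,280,310,1),edge_rows(range(195,226,2),.042,.042,280,310,1,.0015)]
rep('plate left',L)
rep('plate right',edge_rows(range(34,100,2),.042,.042,365,335,-1))
rep('plate front',edge_cols(range(292,348,2),.042,.042,20,50))
print('plate z',np.median(Z[50:90,300:310]),np.median(Z[200:225,297:304]))
E
python3 c.py w24
```

```text
base front slope deg 0.06 icept -59.2 72
base left slope deg 0.60 icept -171.3 31
base right slope deg -1.16 icept 105.0 16
plate left slope deg 0.21 icept -27.6 69
plate right slope deg 0.11 icept 26.3 33
plate front slope deg -0.16 icept -84.2 28
plate z 0.041684624016018634 0.0419231624396289
```

```bash
python3 - <<'E'
from h import *
print(hand_in()); print(get_obs()['time'])
E
```

```text
the job is handed in; nothing more can be done
None
the job is handed in; nothing more can be done
```

The job is done and handed in, at about 30.6 s of the 72 s allowed. Nothing fell over, and the robot was clear of everything when I handed in.

**Plate:** I slid it in from the front, carved side up. I pushed it against the end fence and then the side fence until I felt contact, about 5 N and 7 N, and released it there. In the last wrist view:
- Measured against the press base, there is no gap at either fence.
- The plate's yaw is within about 0.2° of the press.
- Its top is at 42 mm, with the presser down on it.

**Thick disc:** it went on first, with its slot facing away from the robot, and the arm came down level. It lay flat with its top at 109.8 mm, about 1 mm from the stem axis.

**Thin disc:** I took the largest of the three look-alikes, 72 mm across; the other two are about 55 mm. It is on top with its slot facing the robot. Its slot points at −177.7° and the thick disc's at +2.1°, so they face opposite ways. It lies flat with its top at 122.8 mm, about 1 mm from the stem axis.

**Disagreements between checks:** the short side edges of the press base gave yaw values up to 1.2° off. I relied on the long front edge and the plate's own edges, which agree. My estimate of the press position was about 0.7 mm off, within the 2 mm calibration, and I corrected for it in the gap check.

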